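# Gauge a batch of pump plungers, reject the worn ones, stamp the card

### The arm

A 7-joint arm with a two-finger parallel gripper is mounted at the origin on the work surface. World frame = base frame: x ahead of the robot, y to its left, z up, the work surface at z = 0. Lengths are in mm, angles in rad, forces in N, time in s.
With the tool pointing down it reaches from about 400 to 875 mm from the base axis. Payload 6.5 kg.
Tool frame: the origin (TCP) lies at the very end of the fingers, on their centre line; the grasp point (between the pads) lies 19 mm behind it (r.hold_point_z is the distance from the TCP to the grasp point, in mm); x points along the fingers, z is the direction in which the jaws open and shut, and the axes are right-handed (so a half turn about x gives the same grasp; the last joint's range is limited). The gripper opens to 85 mm and grips with 20 to 120 N. Pads are 22 mm wide; open, the fingers measure 114 mm over their backs; the gripper's body (76 mm by 85 mm) begins 54 mm behind the grasp point. The pads swing forward as they close: fully open they stand 13 mm farther back than shut.
Start: joints at [1.191, 0.536, -0.004, 1.538, 0.003, 1.067, -0.071], TCP at [200.635, -618.252, 231.29] pointing down, gripper open.
Joint ranges: [-2.7, 2.7], [-0.37, 2.16], [-1.27, 1.26], [0.24, 2.4], [-1.31, 4.45], [0.19, 1.91], [-2.76, 2.76]. Speed limits (rad/s): [2.39, 2.39, 3.14, 3.14, 3.14, 3.14, 3.14].

### API

Orientations are given as a unit quaternion [w, x, y, z].
In Python, from plant import r gives the robot as it stands.
- The arm moves only by the tool jog_arm, never from a script. Its argument "rows" is a list that holds one entry, the list of rows, each a list of 7 numbers: the gripper command: -1 is shut, 1 is fully open, values between are in proportion, then the shift along the tool's x, y, z in cm, then the turn, a rotation vector about the tool's x, y, z in degrees. In form: [[[grip, x, y, z, wx, wy, wz], ...]]. A call has 1 to 8 rows; each row is the pose to reach, as a shift and turn from the pose measured when the call began, along the tool's axes at that moment; what a row does not reach only later rows make up. A row lasts 1/12 s, in which the tool goes at most 41.7 mm and 7.16 degrees, less where a joint would pass 70% of its speed; a pose out of reach is approached as far as the arm can. A call with a gripper value outside its range is refused whole. The fingers move at their own pace and stop on an object; "grip_force" is the grip in N (left out, the last holds). Time passes only in rows, so rows that repeat a pose let the fingers close. It gives the time, the measured TCP pose, the force and the opening at its end, in the units of the state.
- r.state(): the state, without advancing time (a new reading comes with each control period).
- r.read_camera(name): name is "side" or "top" or "wrist"; returns the picture (480x640x3 uint8, red, green, blue); there is no depth.
- r.get_calibration(name): a dict with "fx", "fy", "cx", "cy" (pixels), "k1" (the pictures are not rectified: a ray, as slopes to the right and down, at radius r is drawn at 1 + k1 r^2 times it, then the intrinsics apply), "cam_to_world" (4x4, takes a point from camera to world coordinates). Camera axes: x right, y up, looking along -z (the intrinsics and any distortion apply to the point x, -y, -z); pixel columns grow to the right and rows downward; lengths in mm; the calibration is good to about 2 mm. A picture is of the moment at which its call begins: read the wrist's pose just before it. get_calibration takes no time and is no camera call; for the wrist camera it gives the pose at the moment of the call.
- r.sign_off(): hands the job in, once; it reports no verdict.
Trained networks look in the newest picture that a camera, given by its name, has taken for a name from the list of things; names that differ only in an ending like _2 or _b are one class to them, and where a whole thing is asked for, a point or a joint stands for the part that bears it (a point fixed in the world has none). Each returns a list of dicts, best first, with "p" (0 to 1); they miss things now and then, are a little off and sometimes report something else, mostly with a low value. They report only what shows in the picture. A call takes as long as a camera call. They do not tell look-alikes from the thing itself.
- r.search_frame(camera, target): "box" ([left, top, right, bottom] in pixels, round what is visible of it).
- r.regions_of(camera, target): "pixels" (480x640 bool, what is visible of it) and "box" ([left, top, right, bottom] in pixels, round what is visible of it).
- r.tip_of(camera, target): "centre" ([column, row] in pixels: a listed point, or the origin of a listed thing).
The state is a dict: "time": time; "joints": joint angles; "qd": joint speeds; "tau": joint torques, N m; "eef_pos": TCP position; "tool_rot": TCP orientation; "wrist_force": force on the tool from outside, world axes, zero at the start; "torque": the same for the moment, N m; "width": finger opening in mm.
Only numpy, scipy, OpenCV 4.12 (cv2) and the standard library are available. Lean on these libraries where they do the work, as an engineer would, in place of code of your own. Each camera call takes 0.05 s, during which the arm holds its last target. There are 200 camera calls.

### The job

Gauge the steel plungers standing in the divided crate: put every one of them into a well of its own in the gauge block and push it down until it bottoms. When all are bottomed, read each dark band against the block's top face: leave in place, fully down, those whose band stands above the face, and move those whose band has sunk below the face into the grey reject box. Last of all, sign off by pressing the stamp's sprung head right down to its stop and letting it come up again; leave the other parts in the crate and everything else on the bench where they are.

Things in the scene. Friction and masses are not known exactly. Their poses are not given: they have to be found in the camera images.
- crate: Fixed blue divided crate, 154 x 204 mm, 50 mm high, floor and walls 4 mm thick, 2 x 4 cells (2 along its x at 75 mm pitch, 4 along its y at 50 mm pitch; divider walls as high as the rim). Origin: centre of its underside; z up. Plungers and other parts stand in the cells, one to a cell.
- gauge: Fixed aluminium gauge block, 220 mm (its x) x 90 mm (its y) x 80 mm high, with four blind wells 31 mm across in a row along its x at 50 mm pitch; its flat top face is the reading face. Origin: centre of the underside; z up.
- well_1 (a point): On the axis of this well, at its bottom (top of the pad when it is pushed right down): 65 mm below the block's top face, 15 mm above the table. Axes as the block's. In the well lies a brass pad that slides stiffly: at first it stands 13 to 22 mm above the bottom, carries a plunger's weight, yields to about 10 N of total push, and stays where it is pushed to.
- well_2 (a point): On the axis of this well, at its bottom (top of the pad when it is pushed right down): 65 mm below the block's top face, 15 mm above the table. Axes as the block's. In the well lies a brass pad that slides stiffly: at first it stands 13 to 22 mm above the bottom, carries a plunger's weight, yields to about 10 N of total push, and stays where it is pushed to.
- well_3 (a point): On the axis of this well, at its bottom (top of the pad when it is pushed right down): 65 mm below the block's top face, 15 mm above the table. Axes as the block's. In the well lies a brass pad that slides stiffly: at first it stands 13 to 22 mm above the bottom, carries a plunger's weight, yields to about 10 N of total push, and stays where it is pushed to.
- well_4 (a point): On the axis of this well, at its bottom (top of the pad when it is pushed right down): 65 mm below the block's top face, 15 mm above the table. Axes as the block's. In the well lies a brass pad that slides stiffly: at first it stands 13 to 22 mm above the bottom, carries a plunger's weight, yields to about 10 N of total push, and stays where it is pushed to.
- plunger_1: Ground steel plunger, a plain round rod 28 mm across with a chamfered foot, standing upright, 0.28 to 0.42 kg. Origin: centre of its lower end; its z runs up along the rod. It is 127 mm long or, if its foot is worn, 113 mm; the name does not tell which. 3 or 4 of the four plungers are present.
- band_1 (a point): Middle of the 8 mm wide dark band round plunger_1, on the rod's axis, 54 mm below its top end. Foot to band middle: 73 mm on a full-length plunger, 59 mm on a worn one. Bottomed in a well, the band is wholly above the block's top face (middle 8 mm above) or wholly below it (6 mm below).
- plunger_2: Ground steel plunger, a plain round rod 28 mm across with a chamfered foot, standing upright, 0.28 to 0.42 kg. Origin: centre of its lower end; its z runs up along the rod. It is 127 mm long or, if its foot is worn, 113 mm; the name does not tell which. 3 or 4 of the four plungers are present.
- band_2 (a point): Middle of the 8 mm wide dark band round plunger_2, on the rod's axis, 54 mm below its top end. Foot to band middle: 73 mm on a full-length plunger, 59 mm on a worn one. Bottomed in a well, the band is wholly above the block's top face (middle 8 mm above) or wholly below it (6 mm below).
- plunger_3: Ground steel plunger, a plain round rod 28 mm across with a chamfered foot, standing upright, 0.28 to 0.42 kg. Origin: centre of its lower end; its z runs up along the rod. It is 127 mm long or, if its foot is worn, 113 mm; the name does not tell which. 3 or 4 of the four plungers are present.
- band_3 (a point): Middle of the 8 mm wide dark band round plunger_3, on the rod's axis, 54 mm below its top end. Foot to band middle: 73 mm on a full-length plunger, 59 mm on a worn one. Bottomed in a well, the band is wholly above the block's top face (middle 8 mm above) or wholly below it (6 mm below).
- plunger_4: Ground steel plunger, a plain round rod 28 mm across with a chamfered foot, standing upright, 0.28 to 0.42 kg. Origin: centre of its lower end; its z runs up along the rod. It is 127 mm long or, if its foot is worn, 113 mm; the name does not tell which. 3 or 4 of the four plungers are present.
- band_4 (a point): Middle of the 8 mm wide dark band round plunger_4, on the rod's axis, 54 mm below its top end. Foot to band middle: 73 mm on a full-length plunger, 59 mm on a worn one. Bottomed in a well, the band is wholly above the block's top face (middle 8 mm above) or wholly below it (6 mm below).
- reject_box: Loose grey open box, 124 mm (its x) x 90 mm (its y) x 70 mm high, walls and floor 4 mm. Origin: centre of its underside; z up.
- stamp_head (a joint): Travel of the sprung head of the inspection stamp, m: 0 up, 0.016 fully down at its stop. About 3 N starts it, 11 N holds it at the stop; it springs back.
- stamp_top (a point): Centre of the top of the stamp's round dark wooden head (40 mm across, flat top 26 mm across), 98 mm above the table when up; the head moves straight down. The stamp is a black block 66 x 50 mm fixed on a white card.
- bolt: Dark steel hex bolt standing on its head in a crate cell, 78 mm tall, shank 22 mm. Not part of the job. Origin: centre of its lower end.
- tappet: Dark steel tappet standing in a crate cell, 50 mm tall, 32 mm across. Not part of the job. Origin: centre of its lower end.
- fitting: Brass hose fitting standing in a crate cell, 60 mm tall, hex 34 mm. Not part of the job. Origin: centre of its lower end.
- cup: White cup, 72 mm across, 95 mm tall, on the far side; bystander. Origin: centre of its underside.
- oil_bottle: White oil bottle, 60 mm across, 150 mm tall, on the far side; bystander. Origin: centre of its underside.
- jar: Amber jar, 64 mm across, 70 mm tall, far left; bystander. Origin: centre of its underside.
- wrench: Steel wrench lying on the far side; bystander. Origin: near its middle, underside.
Things that resemble listed ones, but are neither listed nor needed, are in the scene too. Leave any yellow look-alike of the part that bears stamp_head alone.

How it is judged:
By the outcome, as a careful person would: the job done as asked, in the order asked, and still so for the second after the job is handed in, with the robot touching nothing.
Of plunger_1, plunger_2, plunger_3, plunger_4 only 3 to 4 are there at a start; the rules pass over those that are not, and their reading is None.
At some moment in a run one of reject_box may be knocked a few centimetres aside while the robot is not near it.
It also fails if it takes over 210 s, if anything falls off the work surface, if the arm or the gripper's body presses on something with over 40 N, if the wrist force passes 120 N, or if a joint passes its speed limit or range.

## Working session

There is one attempt and no reset: what is moved stays moved. The work goes in short steps, Python scripts to look and compute and a tool call to move; the robot and the scene stay as the last step left them, time stands still between calls to the robot, and variables do not carry over. Pictures are saved under pics/ and viewed, about 12 in all and at most 16, crops included, and the job is handed in when it is done.

Besides the shell and the picture viewer there is one more tool, called after "Call:" by a JSON object that holds its "fn" and its "kwargs", one argument or row to a line. jog_arm: Moves the arm, as the interface text tells. Its arguments: {"type":"object","properties":{"rows":{"type":"array"},"grip_force":{"type":"number"}},"required":["rows"]}

```bash
ls; mkdir -p pics
cat > h.py <<'E'
import numpy as np, cv2
from plant import r
def px2ray(c,uv):
    K=r.get_calibration(c) if isinstance(c,str) else c
    x=(uv[0]-K['cx'])/K['fx'];y=(uv[1]-K['cy'])/K['fy'];X,Y=x,y
    for _ in range(20):
        s=1+K['k1']*(X*X+Y*Y);X,Y=x/s,y/s
    M=np.array(K['cam_to_world']);d=M[:3,:3]@np.array([X,-Y,-1.]);return M[:3,3],d/np.linalg.norm(d)
def at_z(c,uv,z):
    o,d=px2ray(c,uv);return o+d*(z-o[2])/d[2]
def tri(a,b):
    (o1,d1),(o2,d2)=a,b
    A=np.stack([d1,-d2],1);t=np.linalg.lstsq(A,o2-o1,rcond=None)[0]
    p,q=o1+d1*t[0],o2+d2*t[1];return (p+q)/2,np.linalg.norm(p-q)
def proj(c,P):
    K=r.get_calibration(c) if isinstance(c,str) else c
    M=np.linalg.inv(np.array(K['cam_to_world']));p=M[:3,:3]@np.array(P)+M[:3,3]
    x,y=p[0]/-p[2],-p[1]/-p[2];s=1+K['k1']*(x*x+y*y);return np.array([K['cx']+K['fx']*x*s,K['cy']+K['fy']*y*s])
def save(im,n): cv2.imwrite('pics/'+n,im[:,:,::-1])
E
python3 - <<'E'
from h import *
for c in ('top','side'):
    save(r.read_camera(c),c+'0.png'); K=r.get_calibration(c); print(c,np.round(np.array(K['cam_to_world']),2).tolist(),K['fx'],K['k1'])
    for t in ('plunger_1','band_1','well_1','gauge','reject_box','stamp_top','crate'):
        for d in r.tip_of(c,t): print(c,t,np.round(d['centre'],1),round(d['p'],2))
E
```

```text
pics
top [[-0.02, 0.97, -0.23, 295.88], [-1.0, -0.02, 0.0, 9.05], [-0.0, 0.23, 0.97, 1173.62], [0.0, 0.0, 0.0, 1.0]] 568.2763350667665 -0.13296036797138028
top plunger_1 [204.5 295.5] 0.92
top plunger_1 [225.8 257.2] 0.78
top plunger_1 [180.3 290.5] 0.65
top plunger_1 [194.7 292.8] 0.58
top band_1 [172.5 288.9] 0.84
top band_1 [199.3 258. ] 0.75
top band_1 [220.8 256. ] 0.74
top band_1 [197.1 290.5] 0.72
top well_1 [313.5 259.8] 0.84
top well_1 [303.  209.9] 0.73
top well_1 [316.4 285. ] 0.67
top well_1 [307.3 238.9] 0.57
top well_1 [183.  290.2] 0.51
top well_1 [199.7 255.9] 0.45
top gauge [313.  249.6] 0.73
top gauge [245.6 177.4] 0.28
top reject_box [489.3 271.3] 0.74
top reject_box [207.9 262. ] 0.32
top stamp_top [418.1 256.3] 0.92
top stamp_top [276.1 351.7] 0.66
top stamp_top [222.8 250.4] 0.37
top crate [193.5 279.1] 0.61
side [[-0.88, 0.37, -0.29, 276.11], [-0.47, -0.68, 0.56, 552.27], [0.02, 0.63, 0.78, 809.38], [0.0, 0.0, 0.0, 1.0]] 485.931197398732 -0.12264910814311294
side plunger_1 [293. 388.] 0.85
side plunger_1 [274.1 346.4] 0.85
side plunger_1 [308.9 362.8] 0.81
side plunger_1 [285.9 323.9] 0.65
side band_1 [287.3 368.6] 0.84
side band_1 [272.8 329.5] 0.69
side band_1 [305.8 349.2] 0.65
side band_1 [283.5 311.8] 0.55
side well_1 [308.8 249.6] 0.83
side well_1 [331.5 256.3] 0.73
side well_1 [288.4 242.4] 0.7
side well_1 [356.4 263.2] 0.58
side gauge [319.2 258.9] 0.93
side gauge [287.7 368.6] 0.16
side reject_box [412.4 158.9] 0.59
side stamp_top [413.3 304.7] 0.83
side stamp_top [387.4 165.8] 0.6
```

View pics/top0.png

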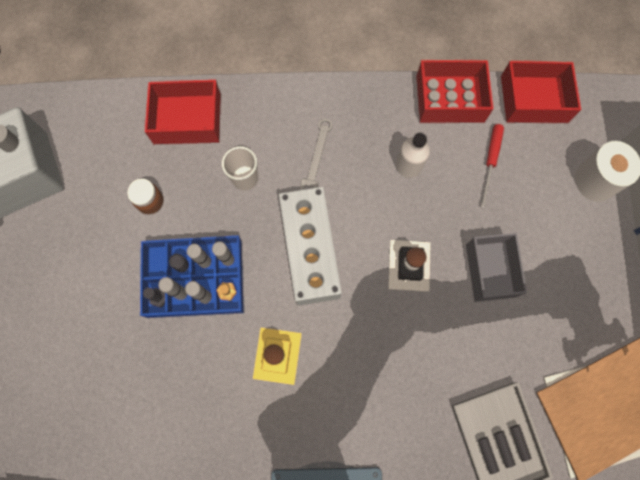

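View pics/side0.png

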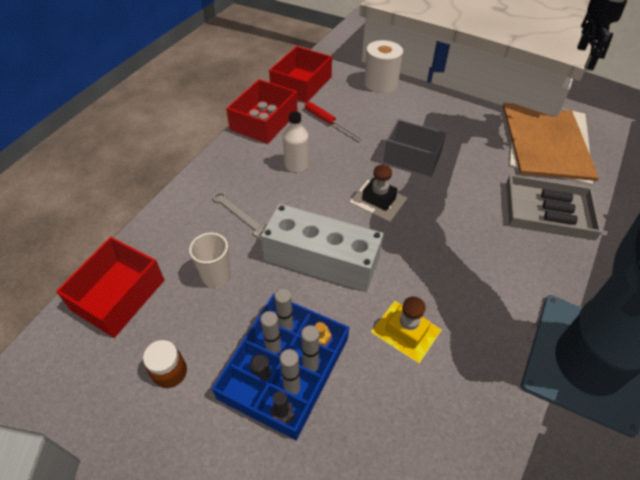

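Four plungers (top view tops ≈ (196,251), (222,249), (168,286), (195,290)). Dark bolt and tappet at (178,262) and (152,296), and the brass fitting at (228,291). The black stamp on the white card is at (416,257); the yellow look-alike at (275,353) is to be left alone. The grey box is at (495,267). Red boxes and the grey tray at (500,435) are decoys.

Run:
```python
from h import *
K={c:r.get_calibration(c) for c in('top','side')}
for c in K:r.read_camera(c)
def match(t,n,zr):
    T=[d['centre'] for d in r.tip_of('top',t) if d['p']>.4];S=[d['centre'] for d in r.tip_of('side',t) if d['p']>.4]
    for a in T:
        for b in S:
            p,e=tri(px2ray(K['top'],a),px2ray(K['side'],b))
            if e<8 and zr[0]<p[2]<zr[1]: print(t,np.round(a),np.round(b),np.round(p,1),round(e,1))
match('band_1',4,(40,95));match('plunger_1',4,(-8,25));match('well_1',4,(0,95));match('stamp_top',2,(80,115));match('reject_box',1,(-15,40));match('gauge',1,(-20,90))
# crate and gauge/box outlines in top view
for t in ('gauge','crate','reject_box'):
    d=r.regions_of('top',t)[0];m=d['pixels'].astype(np.uint8);(c,s,a)=cv2.minAreaRect(cv2.findNonZero(m));print(t,d['box'],c,s,a,[np.round(at_z('top',q,{'gauge':80,'crate':50,'reject_box':70}[t])[:2]).tolist() for q in cv2.boxPoints((c,s,a))])
s=r.state();print(s['eef_pos'],s['tool_rot'],s['wrist_force'],s['width'],s['time'],r.hold_point_z)
W=r.get_calibration('wrist');M=np.array(W['cam_to_world']);print(np.round(M,3),W['fx'])
from scipy.spatial.transform import Rotation as R
q=s['tool_rot'];Rt=R.from_quat([q[1],q[2],q[3],q[0]]).as_matrix();print(np.round(Rt,3));print('cam in tool',Rt.T@(M[:3,3]-s['eef_pos']),np.round(Rt.T@M[:3,:3],3))
```

```text
band_1 [222. 254.] [287. 312.] [527.5 199.8  64.5] 7.0
band_1 [170. 288.] [286. 372.] [464.4 299.1  76.2] 3.3
band_1 [196. 291.] [309. 347.] [455.  246.5  80.4] 1.5
band_1 [198. 257.] [273. 330.] [523.6 245.5  77.3] 0.2
plunger_1 [204. 296.] [310. 363.] [454.6 243.8  12.6] 2.5
plunger_1 [204. 263.] [272. 349.] [5.286e+02 2.480e+02 4.000e-01] 2.1
plunger_1 [228. 259.] [282. 327.] [537.6 199.3  -2. ] 4.0
plunger_1 [180. 293.] [290. 389.] [464.  297.2   0.8] 0.5
well_1 [309. 238.] [310. 250.] [574.3  26.4  14.3] 0.2
well_1 [315. 285.] [356. 265.] [475.3  14.5  12.4] 2.4
well_1 [305. 218.] [288. 244.] [620.7  34.9  12.4] 5.0
stamp_top [275. 355.] [413. 306.] [331.9  92.8  81.4] 2.0
reject_box [490. 272.] [411. 158.] [ 498.5 -358.5   -4.6] 3.0
gauge [309. 251.] [322. 257.] [547.5  25.8   5.8] 1.0
gauge [279.0, 186.1, 339.3, 305.3] (309.5362854003906, 245.72386169433594) (113.59716796875, 46.7674560546875) 80.78897094726562 [[652.0, 87.0], [666.0, -6.0], [437.0, -37.0], [424.0, 53.0]]
crate [138.9, 233.8, 244.5, 317.4] (190.75509643554688, 276.4411926269531) (78.92896270751953, 105.0096893
[... 204 characters left out ...]
875) 80.90972137451172 [[552.0, -287.0], [568.0, -398.0], [436.0, -406.0], [422.0, -298.0]]
[ 200.6453282  -618.24381607  231.30384098] [ 0.57200375  0.41571335  0.57199098 -0.41571677] [0.6795984 0.1693212 0.1211109] 85.30607111710447 1.65 18.700000000000003
[[ 3.07000e-01  9.04000e-01  2.96000e-01  2.76867e+02]
 [-9.52000e-01  2.91000e-01  9.70000e-02 -5.94059e+02]
 [ 2.00000e-03 -3.12000e-01  9.50000e-01  3.73187e+02]
 [ 0.00000e+00  0.00000e+00  0.00000e+00  1.00000e+00]] 351.3661875904646
[[ 0.     0.951  0.309]
 [-0.     0.309 -0.951]
 [-1.     0.     0.   ]]
cam in tool [-141.88278108   79.96575492    0.53008164] [[-0.002  0.312 -0.95 ]
 [-0.002  0.95   0.312]
 [ 1.     0.002 -0.001]]
```

Call:
{"fn": "jog_arm", "kwargs": {
  "rows": [
    [[1,-1,18.4,-16.7,0,0,0],[1,-1,18.4,-16.7,0,0,0],[1,-1,18.4,-16.7,0,0,0],[1,-1,18.4,-16.7,0,0,0],[1,-1,18.4,-16.7,0,0,0],[1,-1,18.4,-16.7,0,0,0],[1,-1,18.4,-16.7,0,0,0]]
  ]
}}

```text
time: 2.23
eef_pos: [329.6, -395.0, 241.8]
tool_rot: [0.574, 0.414, 0.574, -0.411]
wrist_force: [1.0, 0.0, -0.6]
width: 85.5
```

Call:
{"fn": "jog_arm", "kwargs": {
  "rows": [
    [[0.2,-1,18.4,-16.7,0,0,0],[0.2,-1,18.4,-16.7,0,0,0],[0.2,-1,18.4,-16.7,0,0,0],[0.2,-1,18.4,-16.7,0,0,0],[0.2,-1,18.4,-16.7,0,0,0],[0.2,-1,18.4,-16.7,0,0,0],[0.2,-1,18.4,-16.7,0,0,0]]
  ]
}}

```text
time: 2.82
eef_pos: [454.3, -171.1, 253.7]
tool_rot: [0.577, 0.413, 0.576, -0.407]
wrist_force: [-0.1, 0.4, 0.8]
width: 51.2
```

Call:
{"fn": "jog_arm", "kwargs": {
  "rows": [
    [[0.2,-1,18.4,-16.7,10.7,0,0],[0.2,-1,18.4,-16.7,10.7,0,0],[0.2,-1,18.4,-16.7,10.7,0,0],[0.2,-1,18.4,-16.7,10.7,0,0],[0.2,-1,18.4,-16.7,10.7,0,0],[0.2,-1,18.4,-16.7,10.7,0,0],[0.2,-1,18.4,-16.7,10.7,0,0],[0.2,-1,18.4,-16.7,10.7,0,0]]
  ]
}}

```text
time: 3.48
eef_pos: [574.5, 51.6, 265.9]
tool_rot: [0.537, 0.464, 0.537, -0.456]
wrist_force: [-0.1, -1.0, -0.1]
width: 51.0
```

```bash
cat >> h.py <<'E'
from scipy.spatial.transform import Rotation as R
def tool():
    s=r.state();q=s['tool_rot'];return np.array(s['eef_pos']),R.from_quat([q[1],q[2],q[3],q[0]]).as_matrix()
def snap(n):
    K=r.get_calibration('wrist');p,T=tool();im=r.read_camera('wrist');save(im,n);return im,K,p,T
E
python3 - <<'E'
from h import *
im,K,p,T=snap('w1.png');print(p,np.round(T,3))
for d in r.tip_of('wrist','well_1'):print(np.round(d['centre'],1),d['p'],np.round(at_z(K,d['centre'],15),1))
for d in r.regions_of('wrist','gauge')[:1]:print(d['box'],d['p'])
E
```

```text
[574.50930543  51.60779322 265.86444076] [[ 0.007  0.988  0.153]
 [ 0.009  0.153 -0.988]
 [-1.     0.008 -0.008]]
[334.4 203.3] 0.97 [574.   27.9  15. ]
[335.  243.1] 0.93 [527.1  19.1  15. ]
[335.2 156.6] 0.81 [625.5  35.9  15. ]
[326.4 282.7] 0.63 [475.1  20.8  15. ]
[290.4, 123.5, 390.9, 340.7] 0.65
```

View pics/w1.png

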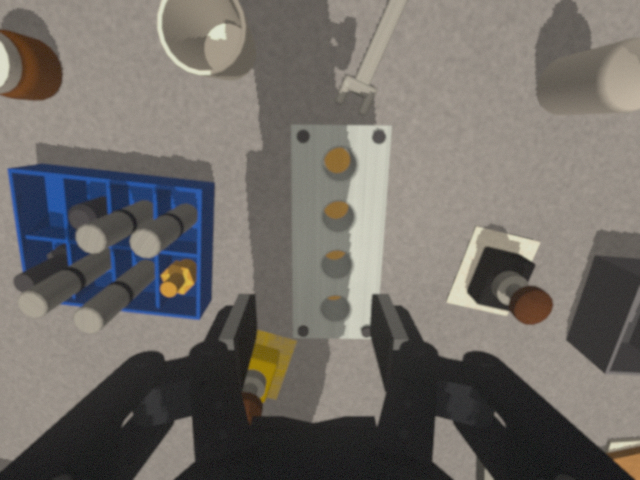

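Run:
```python
from h import *
im=cv2.imread('pics/w1.png')
K=r.get_calibration('wrist')
# model fit: gauge pose x,y,yaw maximizing rim gradient (inside darker/yellower than outside)
lab=cv2.cvtColor(im,cv2.COLOR_BGR2LAB).astype(np.float32)
from scipy.ndimage import map_coordinates
from scipy.optimize import minimize
b=cv2.GaussianBlur(im[:,:,0].astype(np.float32),(0,0),.7) # blue channel: brass and dark both low
th=np.linspace(0,2*np.pi,48,endpoint=False)
def S(P): 
    q=np.array([proj(K,p) for p in P]);return map_coordinates(b,[q[:,1],q[:,0]],order=1)
def cost(v,wells=(-75,-25,25,75)):
    x,y,a=v;c,s=np.cos(a),np.sin(a);f=0
    for u in wells:
        for rr,sg in((13.5,1),(17.5,-1)):
            P=[(x+c*(u+rr*np.cos(t))-s*rr*np.sin(t),y+s*(u+rr*np.cos(t))+c*rr*np.sin(t),80) for t in th];f+=sg*S(P).mean()
    return f
best=min((minimize(cost,[548+dx,25+dy,.13],method='Nelder-Mead',options=dict(initial_simplex=[[548+dx,25+dy,.13],[553+dx,25+dy,.13],[548+dx,30+dy,.13],[548+dx,25+dy,.17]])) for dx in(-6,0,6) for dy in(-5,3)),key=lambda o:o.fun)
x,y,a=best.x;print(best.x,np.degrees(a),best.fun)
for u in(-75,-25,25,75):
    o=minimize(lambda w:cost([w[0],w[1],a],(u,)),[x,y],method='Nelder-Mead');print(u,np.round(o.x-[x,y],2),np.round([x+u*np.cos(a),y+u*np.sin(a)],1))
big=cv2.resize(im[110:350,270:410],None,fx=3,fy=3,interpolation=cv2.INTER_CUBIC)
for X,Y in((-110,-45),(110,-45),(110,45),(-110,45)):
    q=proj(K,(x+np.cos(a)*X-np.sin(a)*Y,y+np.sin(a)*X+np.cos(a)*Y,80));cv2.circle(big,tuple(int((q[i]-(270,110)[i])*3) for i in(0,1)),3,(0,0,255),-1)
for u in(-75,-25,25,75):
    for t in th:
        q=proj(K,(x+np.cos(a)*u+15.5*np.cos(t),y+np.sin(a)*u+15.5*np.sin(t),80));cv2.circle(big,tuple(int((q[i]-(270,110)[i])*3) for i in(0,1)),1,(0,0,255),-1)
cv2.imwrite('pics/w1c.png',cv2.resize(big,None,fx=.83,fy=.83))
```

```text
[5.48409555e+02 1.69573633e+01 1.33785492e-01] 7.665344073649221 -184.62835693359375
-75 [0.77 0.09] [474.1   7. ]
-25 [ 0.35 -0.02] [523.6  13.6]
25 [-0.43  0.16] [573.2  20.3]
75 [-0.69 -0.13] [622.7  27. ]
```

View pics/w1c.png

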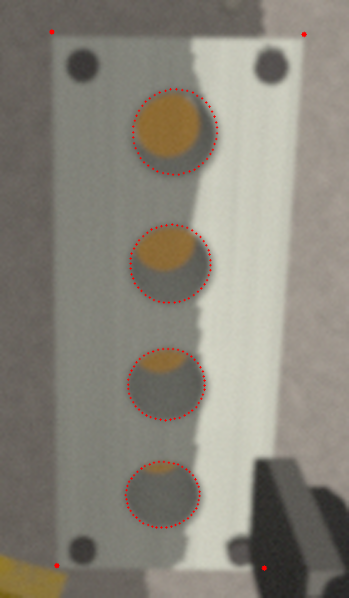

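```bash
cat >> h.py <<'E'
from scipy.ndimage import map_coordinates
from scipy.optimize import minimize
TH=np.linspace(0,2*np.pi,48,endpoint=False)
def fit_gauge(im,K,v0,z=80,wells=(-75,-25,25,75)):
    b=cv2.GaussianBlur(im[:,:,2].astype(np.float32),(0,0),.7)
    def cost(v):
        x,y,a=v;c,s=np.cos(a),np.sin(a);f=0
        for u in wells:
            for rr,sg in((13.5,1),(17.5,-1)):
                q=np.array([proj(K,(x+c*(u+rr*np.cos(t))-s*rr*np.sin(t),y+s*(u+rr*np.cos(t))+c*rr*np.sin(t),z)) for t in TH])
                f+=sg*map_coordinates(b,[q[:,1],q[:,0]],order=1).mean()
        return f
    o=[]
    for dx in(-6,0,6):
        for dy in(-5,0,5):
            w=np.array(v0)+[dx,dy,0];o.append(minimize(cost,w,method='Nelder-Mead',options=dict(initial_simplex=[w,w+[5,0,0],w+[0,5,0],w+[0,0,.03]])))
    o=min(o,key=lambda k:k.fun);return o.x,o.fun
E
python3 - <<'E'
from h import *
for c in('top','side'):
    im=cv2.imread(f'pics/{c}0.png')[:,:,::-1];print(c,fit_gauge(im,r.get_calibration(c),[548,20,.134]))
W=cv2.imread('pics/w1.png')[:,:,::-1];K=r.get_calibration('wrist')
for z in(76,78,80,82,84):print(z,fit_gauge(W,K,[548,18,.134],z))
print(tool()[0])
# plunger tops: wrist w1 + top0 tops
for a,b in(((92,236),(196,251)),((145,241),(222,249)),((34,302),(168,286)),((90,318),(195,290))):
    print(tri(px2ray(K,a),px2ray('top',b)))
E
```

```text
top (array([5.48406609e+02, 2.46012537e+01, 1.43606849e-01]), np.float64(-217.4375))
side (array([5.46808772e+02, 2.67859898e+01, 1.40799519e-01]), np.float64(-151.8050537109375))
76 (array([5.47228020e+02, 1.64746503e+01, 1.34556725e-01]), np.float64(-183.9114990234375))
78 (array([5.47812808e+02, 1.66912692e+01, 1.34141338e-01]), np.float64(-185.17910766601562))
80 (array([5.48410141e+02, 1.69574467e+01, 1.33786816e-01]), np.float64(-184.62838745117188))
82 (array([5.48989535e+02, 1.72040554e+01, 1.33915356e-01]), np.float64(-182.15817260742188))
84 (array([5.49533301e+02, 1.74409618e+01, 1.34455044e-01]), np.float64(-177.88426208496094))
[572.92208744  45.02826366 265.40034294]
(array([529.31198902, 242.7844429 , 106.23038368]), np.float64(1.569616923725456))
(array([532.25554095, 192.34764974, 108.69321627]), np.float64(0.10995157709026486))
(array([460.21161193, 292.51342241, 119.27765587]), np.float64(0.3598760960391842))
(array([451.67778606, 240.11404274, 119.68749456]), np.float64(0.363051950331196))
```

Run:
```python
from h import *
im,K,p,T=snap('w2.png');print(p,tool()[0],np.round(T,3))
for z in(76,80):print(fit_gauge(im,K,[548,24,.137],z))
np.savez('w2.npz',M=K['cam_to_world'])
```

```text
[572.92208744  45.02826366 265.40034294] [572.853732    44.61894196 265.46562545] [[ 0.005  0.989  0.145]
 [ 0.005  0.145 -0.989]
 [-1.     0.006 -0.004]]
(array([5.49488355e+02, 2.38715506e+01, 1.41035088e-01]), np.float64(-180.17697143554688))
(array([5.50648617e+02, 2.42903071e+01, 1.41488598e-01]), np.float64(-180.8941192626953))
```

Call:
{"fn": "jog_arm", "kwargs": {
  "rows": [
    [[0.2,-2.5,-5.8,-15.5,-55,0,0],[0.2,-2.5,-5.8,-15.5,-55,0,0],[0.2,-2.5,-5.8,-15.5,-55,0,0],[0.2,-2.5,-5.8,-15.5,-55,0,0],[0.2,-2.5,-5.8,-15.5,-55,0,0],[0.2,-2.5,-5.8,-15.5,-55,0,0],[0.2,-2.5,-5.8,-15.5,-55,0,0],[0.2,-2.5,-5.8,-15.5,-55,0,0]]
  ]
}}

```text
time: 4.35
eef_pos: [493.1, 187.5, 290.8]
tool_rot: [0.69, 0.164, 0.687, -0.16]
wrist_force: [-0.3, -0.6, 0.5]
width: 51.2
```

Call:
{"fn": "jog_arm", "kwargs": {
  "rows": [
    [[0.2,0,0,0,-29,0,0],[0.2,0,0,0,-29,0,0],[0.2,0,0,0,-29,0,0],[0.2,0,0,0,-29,0,0],[0.2,0,0,0,-29,0,0],[0.2,0,0,0,-29,0,0],[0.2,0,0,0,-29,0,0]]
  ]
}}

```text
time: 4.93
eef_pos: [493.2, 186.4, 290.8]
tool_rot: [0.709, -0.013, 0.705, 0.015]
wrist_force: [-0.1, -0.6, 0.4]
width: 50.9
```

Run:
```python
from h import *
im,K,p,T=snap('w3.png');print(p,tool()[0],np.round(T,3))
np.savez('w3.npz',M=K['cam_to_world'])
K2=dict(K);K2['cam_to_world']=np.load('w2.npz')['M']
A=[d for d in r.tip_of('wrist','band_1')];print([(np.round(d['centre']),round(d['p'],2)) for d in A])
for d in r.regions_of('wrist','plunger_1'):print(np.round(d['box']),round(d['p'],2))
```

```text
[493.17530005 186.44585014 290.7925063 ] [493.14168495 186.75994941 290.81409978] [[ 0.006 -0.039  0.999]
 [ 0.003  0.999  0.039]
 [-1.     0.003  0.006]]
[(array([271., 147.]), 0.71), (array([350., 146.]), 0.69), (array([287.,  91.]), 0.61)]
[334. 132. 369. 167.] 0.97
[332. 174. 370. 214.] 0.81
[255. 131. 291. 167.] 0.69
[262.  66. 301. 110.] 0.57
[258. 270. 452. 383.] 0.33
```

View pics/w3.png

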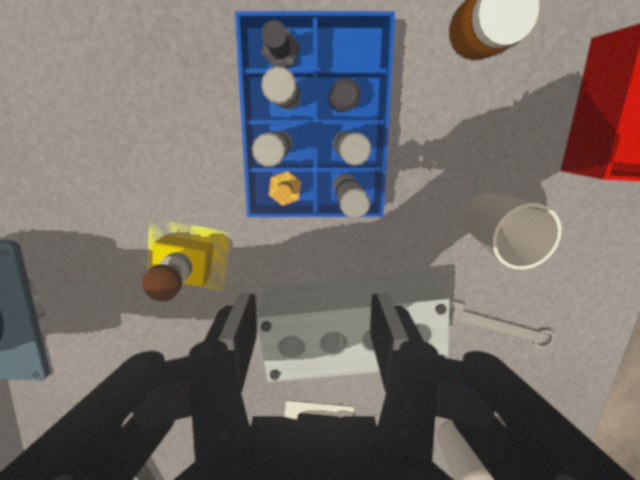

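```bash
cat >> h.py <<'E'
def fit_disc(im,K,uv,z,rad=14.0):
    b=cv2.GaussianBlur(im[:,:,0].astype(np.float32),(0,0),.6)
    def cost(v):
        f=0
        for rr,sg in((rad-1.5,-1),(rad+1.5,1)):
            q=np.array([proj(K,(v[0]+rr*np.cos(t),v[1]+rr*np.sin(t),z)) for t in TH]);f+=sg*map_coordinates(b,[q[:,1],q[:,0]],order=1).mean()
        return f
    w=at_z(K,uv,z)[:2];o=min((minimize(cost,w+[i,j],method='Nelder-Mead') for i in(-3,0,3) for j in(-3,0,3)),key=lambda k:k.fun);return o.x,o.fun
E
python3 - <<'E'
from h import *
im=cv2.imread('pics/w3.png')[:,:,::-1];K=r.get_calibration('wrist');K['cam_to_world']=np.load('w3.npz')['M']
top=cv2.imread('pics/top0.png')[:,:,::-1]
w2=cv2.imread('pics/w2.png')[:,:,::-1];K2=dict(K);K2['cam_to_world']=np.load('w2.npz')['M']
for n,uv in dict(A=(354,149),B=(353,203),C=(279,85),D=(269,150)).items():
    for z in(117,131):
        x,f=fit_disc(im,K,uv,z);q=proj(K2,[*x,z]);x2,f2=fit_disc(w2,K2,q,z);print(n,z,np.round(x,1),round(f,1),'w2',np.round(x2,1),round(f2,1))
E
```

```text
A 117 [528.6 246.4] -90.3 w2 [530.4 244.8] -67.0
A 131 [526.5 247.4] -82.2 w2 [536.6 235.3] -56.5
B 117 [532.  198.2] -61.4 w2 [533.7 196.4] -72.5
B 131 [530.  201.5] -52.6 w2 [539.9 189.3] -61.1
C 117 [461.  295.8] -99.9 w2 [455.  314.3] -34.2
C 131 [462.4 294.3] -95.9 w2 [463.9 301.3] -34.7
D 117 [452.5 242.8] -97.2 w2 [446.9 251.6] -25.0
D 131 [454.3 243.9] -94.6 w2 [457.3 243.5] -24.6
```

Nearby look-alikes: the tappet (344,94), bolt (278,40) and fitting (285,188) are shorter, dark or brass. The plungers are the pale discs A(354,149), B(353,203), C(279,85) and D(269,150). I'll start with B.

Call:
{"fn": "jog_arm", "kwargs": {
  "rows": [
    [[0.2,5,0.93,4.0,0,0,0],[0.2,9,0.93,4.0,0,0,0],[0.2,13,0.93,4.0,0,0,0],[0.2,14,0.93,4.0,0,0,0],[0.2,14,0.93,4.0,0,0,0],[0.2,14,0.93,4.0,0,0,0]]
  ]
}}

```text
time: 5.58
eef_pos: [532.7, 198.6, 150.5]
tool_rot: [0.708, -0.014, 0.706, 0.016]
wrist_force: [0.8, 0.1, 0.7]
width: 50.8
```

Run:
```python
from h import *
im,K,p,T=snap('w4.png');print(p,tool()[0])
cv2.imwrite('pics/w4c.png',im[100:480,:,::-1])
q=proj(K,(532,198,117));print(q)
for z in(117,131):print(z,fit_disc(im,K,proj(K,(532,198,z)),z),fit_disc(im,K,proj(K,(528.6,246.4,z)),z))
```

```text
[532.67963683 198.59371683 150.52886813] [533.90489167 199.23055073 152.28884629]
[311.67795343 277.51184164]
117 (array([532.104474  , 198.91111292]), np.float64(-36.561790466308594)) (array([528.82380964, 247.19724742]), np.float64(-112.56412506103516))
131 (array([530.4787165 , 205.72920277]), np.float64(-29.479385375976562)) (array([529.55169369, 250.62727898]), np.float64(-72.44259643554688))
```

View pics/w4c.png

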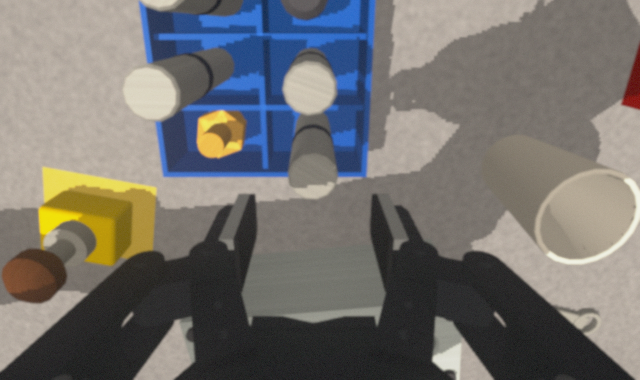

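Call:
{"fn": "jog_arm", "kwargs": {
  "rows": [
    [[0.2,3.5,0,-0.18,0,0,0],[0.2,7.1,0,-0.18,0,0,0],[0.2,7.1,0,-0.18,0,0,0],[0.2,7.1,0,-0.18,0,0,0],[-1,7.1,0,-0.18,0,0,0],[-1,7.1,0,-0.18,0,0,0],[-1,7.1,0,-0.18,0,0,0],[-1,7.1,0,-0.18,0,0,0]]
  ],
  "grip_force": 70
}}

```text
time: 6.3
eef_pos: [534.0, 200.6, 84.5]
tool_rot: [0.711, -0.013, 0.703, 0.016]
wrist_force: [-3.0, -0.5, 10.0]
width: 26.4
```

Call:
{"fn": "jog_arm", "kwargs": {
  "rows": [
    [[-1,0,0,0,0,0,0],[-1,0,0,0,0,0,0],[-1,0,0,0,0,0,0]]
  ]
}}

```text
time: 6.55
eef_pos: [534.5, 200.6, 85.4]
tool_rot: [0.711, -0.013, 0.703, 0.016]
wrist_force: [-0.1, 0.6, -3.3]
width: 26.1
```

Call:
{"fn": "jog_arm", "kwargs": {
  "rows": [
    [[-1,-4,0,0,0,0,0],[-1,-8,0,0,0,0,0],[-1,-11,0,0,0,0,0],[-1,-11.5,-4,-1.5,7,0,0],[-1,-11.5,-8,-3,14,0,0],[-1,-11.5,-12,-4.5,21,0,0],[-1,-11.5,-16,-6,28,0,0],[-1,-11.5,-18.4,-6.5,35,0,0]]
  ]
}}

```text
time: 7.22
eef_pos: [473.2, 9.4, 198.4]
tool_rot: [0.681, 0.204, 0.675, -0.199]
wrist_force: [0.5, 0.3, -3.7]
width: 26.0
```

Call:
{"fn": "jog_arm", "kwargs": {
  "rows": [
    [[-1,0,0,0,7,0,0],[-1,0,0,0,14,0,0],[-1,0,0,0,21,0,0],[-1,0,0,0,28,0,0],[-1,0,0,0,35,0,0],[-1,0,0,0,42,0,0],[-1,0,0,0,48,0,0],[-1,0,0,0,48,0,0]]
  ]
}}

```text
time: 7.88
eef_pos: [472.9, 9.5, 198.4]
tool_rot: [0.538, 0.464, 0.535, -0.458]
wrist_force: [0.1, 1.0, -3.4]
width: 26.3
```

Call:
{"fn": "jog_arm", "kwargs": {
  "rows": [
    [[-1,0,0,0,0,0,0],[-1,0,0,0,0,0,0]]
  ]
}}

```text
time: 8.05
eef_pos: [472.7, 9.6, 198.4]
tool_rot: [0.539, 0.463, 0.535, -0.457]
wrist_force: [-0.1, -0.5, -3.8]
width: 26.1
```

```bash
cat >> h.py <<'E'
def go(x,y,z=None,yaw=None):
    "tool-frame shift (cm) to world target, and turn about tool axes (deg) that makes tool vertical with tool z at yaw deg"
    p,T=tool();d=np.array([x-p[0],y-p[1],(z-p[2]) if z is not None else 0]);print('TCP',np.round(p,1),'shift cm',np.round(T.T@d/10,2),'cur yaw',round(np.degrees(np.arctan2(T[1,2],T[0,2])),2),end=' ')
    if yaw is not None:
        a=np.radians(yaw);G=np.stack([[0,0,-1],[-np.sin(a),np.cos(a),0],[np.cos(a),np.sin(a),0]],1);print('turn',np.round(np.degrees(R.from_matrix(T.T@G).as_rotvec()),1),end='')
    print()
E
python3 - <<'E'
from h import *
im,K,p,T=snap('w5.png');print(p,tool()[0],r.state()['width'])
go(476.5,14.3,None,-81.9)
print(fit_gauge(im,K,[549,24.7,.1415],wells=(-25,25,75)))
E
```

```text
[472.70970137   9.61391965 198.41017185] [472.77921611   9.58668755 198.4120892 ] 26.283181092121577
TCP [472.8   9.6 198.4] shift cm [ 0.    0.44 -0.41] cur yaw -81.17 turn [ 0.7 -0.1 -0.5]
(array([5.49785397e+02, 2.42998476e+01, 1.47381717e-01]), np.float64(-121.01460266113281))
```

View pics/w5.png

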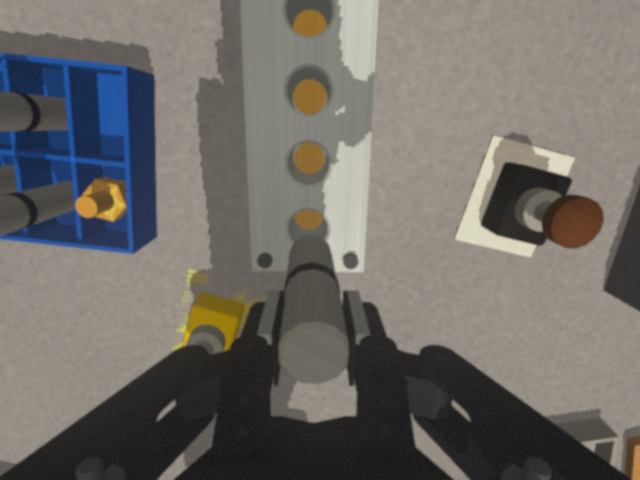

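Run:
```python
from h import *
im=cv2.imread('pics/w5.png')[:,:,::-1];K=r.get_calibration('wrist');p,T=tool()
for z in(p[2]+31.6,):
    print(at_z(K,(314,352),z),fit_disc(im,K,(314,352),z))
    x=fit_disc(im,K,(314,352),z)[0];print('offset in tool',T.T@(np.array([*x,z])-p))
print(proj(K,(*(p[:2]+0),p[2]+31.6)))
```

```text
[472.37171908   8.5036621  230.0120892 ] (array([453.70392916,   2.44066395]), np.float64(-46.831207275390625))
offset in tool [-31.79244213 -19.65045212   4.07339918]
[311.27611395 350.69629137]
```

Call:
{"fn": "jog_arm", "kwargs": {
  "rows": [
    [[-1,0,0.38,-0.41,0.7,0,-0.5],[-1,2,0.38,-0.41,0.7,0,-0.5],[-1,3.2,0.38,-0.41,0.7,0,-0.5],[-1,3.2,0.38,-0.41,0.7,0,-0.5],[-1,3.2,0.38,-0.41,0.7,0,-0.5]]
  ]
}}

```text
time: 8.52
eef_pos: [476.0, 14.6, 166.2]
tool_rot: [0.534, 0.463, 0.535, -0.463]
wrist_force: [0.5, 0.4, -2.9]
width: 26.3
```

Call:
{"fn": "jog_arm", "kwargs": {
  "rows": [
    [[-1,0.5,0,0,0,0,0],[-1,1,0,0,0,0,0],[-1,1.5,0,0,0,0,0],[-1,1.5,0,0,0,0,0]]
  ]
}}

```text
time: 8.85
eef_pos: [476.1, 14.3, 150.7]
tool_rot: [0.534, 0.463, 0.535, -0.463]
wrist_force: [2.2, -1.6, -5.0]
width: 26.0
```

Call:
{"fn": "jog_arm", "kwargs": {
  "rows": [
    [[-1,1,0,0,0,0,0],[-1,2,0,0,0,0,0],[-1,3,0,0,0,0,0],[-1,3.5,0,0,0,0,0],[-1,4,0,0,0,0,0],[-1,4.5,0,0,0,0,0],[-1,4.5,0,0,0,0,0]]
  ]
}}

```text
time: 9.43
eef_pos: [476.2, 14.1, 105.2]
tool_rot: [0.534, 0.463, 0.535, -0.463]
wrist_force: [0.8, -1.6, -4.4]
width: 26.2
```

Call:
{"fn": "jog_arm", "kwargs": {
  "rows": [
    [[-1,0.3,0,0,0,0,0],[-1,0.6,0,0,0,0,0],[-1,0.9,0,0,0,0,0],[-1,0.9,0,0,0,0,0]]
  ]
}}

```text
time: 9.77
eef_pos: [476.4, 14.2, 96.3]
tool_rot: [0.534, 0.463, 0.535, -0.463]
wrist_force: [-0.1, -1.0, 0.9]
width: 26.4
```

Call:
{"fn": "jog_arm", "kwargs": {
  "rows": [
    [[-1,0.3,0,0,0,0,0],[-1,0.5,0,0,0,0,0]]
  ]
}}

```text
time: 9.93
eef_pos: [479.3, 15.4, 94.5]
tool_rot: [0.535, 0.465, 0.534, -0.462]
wrist_force: [-7.4, 0.8, 52.0]
width: 26.3
```

Run:
```python
from h import *
im,K,p,T=snap('w6.png');print(p,r.state()['wrist_force'])
cv2.imwrite('pics/w6c.png',cv2.resize(im[180:420,200:440,::-1],None,fx=2,fy=2))
```

```text
[479.25671683  15.41778776  94.52275852] [-6.0762474  -0.41076157 36.88082659]
```

View pics/w6c.png

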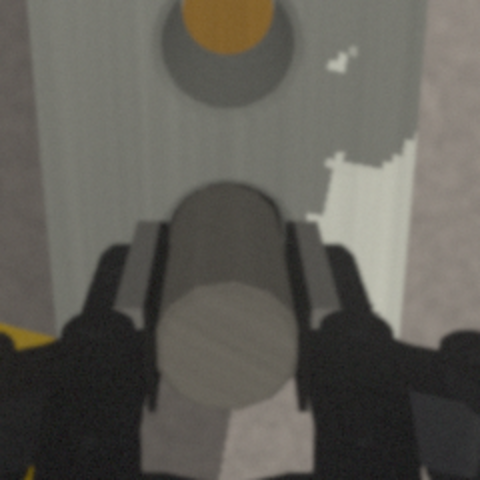

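Call:
{"fn": "jog_arm", "kwargs": {
  "rows": [
    [[-1,-0.1,0,0,0,0,0],[0.2,-0.1,0,0,0,0,0],[0.2,-0.1,0,0,0,0,0],[0.2,-0.1,0,0,0,0,0],[0.2,-3,0,0,0,0,0],[0.2,-7,0,0,0,0,0],[0.2,-8.5,0,0,0,0,0],[0.2,-8.5,0,0,0,0,0]]
  ]
}}

```text
time: 10.65
eef_pos: [481.7, 15.7, 182.9]
tool_rot: [0.537, 0.466, 0.532, -0.46]
wrist_force: [0.1, 0.2, -0.1]
width: 51.6
```

Call:
{"fn": "jog_arm", "kwargs": {
  "rows": [
    [[0.2,0,1.3,-3.6,-7,0,0],[0.2,0,2.6,-7.2,-14,0,0],[0.2,0,4,-11,-21,0,0],[0.2,0,5.3,-14.5,-28,0,0],[0.2,0,6.6,-18,-35,0,0],[0.2,0,8.2,-22,-42,0,0],[0.2,0,8.2,-22,-49,0,0],[0.2,0,8.2,-22,-56,0,0]]
  ]
}}

```text
time: 11.32
eef_pos: [530.5, 249.1, 182.6]
tool_rot: [0.693, 0.157, 0.687, -0.152]
wrist_force: [0.4, -0.3, -0.8]
width: 51.2
```

Call:
{"fn": "jog_arm", "kwargs": {
  "rows": [
    [[0.2,0,0,0,-7,0,0],[0.2,0,0,0,-14,0,0],[0.2,0,0,0,-21,0,0],[0.2,0,0,0,-28,0,0],[0.2,0,0,0,-28,0,0],[0.2,0,0,0,-28,0,0]]
  ]
}}

```text
time: 11.82
eef_pos: [530.0, 248.9, 181.3]
tool_rot: [0.71, -0.014, 0.704, 0.018]
wrist_force: [-1.4, 0.3, 1.0]
width: 51.1
```

Run:
```python
from h import *
im,K,p,T=snap('w7.png');print(p,r.state()['width'],r.state()['wrist_force'])
x,f=fit_disc(im,K,proj(K,(528.8,247,117)),117);print(x,f);go(*x,82,2.2)
for n,g in dict(C=(462.4,294.3),D=(454.3,243.9)).items():print(n,*[fit_disc(im,K,proj(K,(*g,z)),z) for z in(117,131)])
```

```text
[529.99030299 248.88119357 181.34547315] 51.51761428349883 [ 0.33520446 -0.14679383  0.40704517]
[528.74298263 247.37976701] -98.5199966430664
TCP [530.1 248.9 181.6] shift cm [ 9.96 -0.19 -0.22] cur yaw 2.58 turn [ 0.4  0.5 -0.3]
C (array([457.92817487, 292.75512388]), np.float64(-116.14054870605469)) (array([463.24345889, 295.40508401]), np.float64(-99.64275360107422))
D (array([479.36753093, 231.35102955]), np.float64(-99.6138687133789)) (array([483.13168932, 236.60764325]), np.float64(-88.34073638916016))
```

Call:
{"fn": "jog_arm", "kwargs": {
  "rows": [
    [[0.2,4,-0.25,-0.2,0.4,0.5,0],[0.2,8,-0.25,-0.2,0.4,0.5,0],[0.2,9.9,-0.25,-0.2,0.4,0.5,0],[0.2,9.9,-0.25,-0.2,0.4,0.5,0],[0.2,9.9,-0.25,-0.2,0.4,0.5,0],[-1,9.9,-0.25,-0.2,0.4,0.5,0],[-1,9.9,-0.25,-0.2,0.4,0.5,0],[-1,9.9,-0.25,-0.2,0.4,0.5,0]]
  ]
}}

```text
time: 12.53
eef_pos: [530.0, 247.8, 84.8]
tool_rot: [0.708, -0.011, 0.706, 0.015]
wrist_force: [-2.1, -0.8, 5.1]
width: 26.2
```

Call:
{"fn": "jog_arm", "kwargs": {
  "rows": [
    [[-1,0,0,0,0,0,0],[-1,0,0,0,0,0,0],[-1,0,0,0,0,0,0],[-1,0,0,0,0,0,0]]
  ]
}}

```text
time: 12.87
eef_pos: [530.0, 247.5, 84.9]
tool_rot: [0.708, -0.011, 0.706, 0.015]
wrist_force: [-0.1, 0.0, -1.7]
width: 26.3
```

Call:
{"fn": "jog_arm", "kwargs": {
  "rows": [
    [[-1,-4,0,0,0,0,0],[-1,-8,0,0,0,0,0],[-1,-11,0,0,0,0,0],[-1,-11.5,-4,-0.3,7,0,0],[-1,-11.5,-8,-0.6,14,0,0],[-1,-11.5,-12,-0.9,21,0,0],[-1,-11.5,-16,-1.2,28,0,0],[-1,-11.5,-20,-1.3,35,0,0]]
  ]
}}

```text
time: 13.53
eef_pos: [523.2, 44.6, 198.6]
tool_rot: [0.678, 0.204, 0.678, -0.2]
wrist_force: [1.0, -0.0, -4.0]
width: 26.2
```

Call:
{"fn": "jog_arm", "kwargs": {
  "rows": [
    [[-1,0,0,0,7,0,0],[-1,0,0,0,14,0,0],[-1,0,0,0,21,0,0],[-1,0,0,0,28,0,0],[-1,0,0,0,35,0,0],[-1,0,0,0,42,0,0],[-1,0,0,0,48,0,0],[-1,0,0,0,48,0,0]]
  ]
}}

```text
time: 14.2
eef_pos: [522.8, 44.7, 198.4]
tool_rot: [0.535, 0.463, 0.537, -0.46]
wrist_force: [0.9, 0.3, -4.7]
width: 26.1
```

Call:
{"fn": "jog_arm", "kwargs": {
  "rows": [
    [[-1,0,0,0,0,0,0],[-1,0,0,0,0,0,0]]
  ]
}}

```text
time: 14.37
eef_pos: [522.4, 44.8, 198.1]
tool_rot: [0.536, 0.462, 0.538, -0.459]
wrist_force: [0.4, 0.6, -4.2]
width: 25.7
```

Run:
```python
from h import *
im,K,p,T=snap('w8.png');print(p,r.state()['width'])
print(fit_gauge(im,K,[549.4,24.5,.1415],wells=(25,75)))
go(524.5,21.1,None,-81.9)
print('expected top px for zero offset',proj(K,p+[0,0,32.1]))
cv2.imwrite('pics/w8c.png',cv2.resize(im[180:420,200:440,::-1],None,fx=2,fy=2))
```

```text
[522.44437118  44.81444219 198.14968015] 25.792364258287776
(array([5.50302268e+02, 2.39864725e+01, 1.53863592e-01]), np.float64(-96.21087646484375))
TCP [522.5  44.8 198.2] shift cm [-0.01 -0.17  2.37] cur yaw -81.24 turn [ 0.7 -0.3 -0.1]
expected top px for zero offset [311.05983986 352.18997164]
```

View pics/w8c.png

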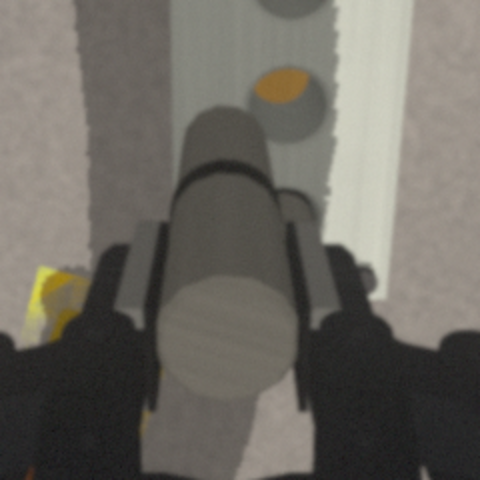

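Call:
{"fn": "jog_arm", "kwargs": {
  "rows": [
    [[-1,0,-0.17,1.5,0.7,-0.3,0],[-1,0,-0.17,2.37,0.7,-0.3,0],[-1,0,-0.17,2.37,0.7,-0.3,0],[-1,1.5,-0.17,2.37,0.7,-0.3,0],[-1,3.2,-0.17,2.37,0.7,-0.3,0],[-1,3.2,-0.17,2.37,0.7,-0.3,0],[-1,3.2,-0.17,2.37,0.7,-0.3,0]]
  ]
}}

```text
time: 15.0
eef_pos: [523.7, 21.0, 165.6]
tool_rot: [0.534, 0.463, 0.534, -0.464]
wrist_force: [0.3, -0.3, -4.2]
width: 26.0
```

Call:
{"fn": "jog_arm", "kwargs": {
  "rows": [
    [[-1,0.5,0,0,0,0,0],[-1,1,0,0,0,0,0],[-1,1.4,0,0,0,0,0],[-1,1.4,0,0,0,0,0]]
  ]
}}

```text
time: 15.33
eef_pos: [523.7, 20.9, 151.1]
tool_rot: [0.534, 0.463, 0.534, -0.464]
wrist_force: [1.3, -0.0, -4.8]
width: 26.2
```

Call:
{"fn": "jog_arm", "kwargs": {
  "rows": [
    [[-1,1.5,0,0,0,0,0],[-1,3,0,0,0,0,0],[-1,4,0,0,0,0,0],[-1,4.5,0,0,0,0,0],[-1,5,0,0,0,0,0],[-1,5.4,0,0,0,0,0],[-1,5.4,0,0,0,0,0]]
  ]
}}

```text
time: 15.92
eef_pos: [524.1, 21.0, 97.5]
tool_rot: [0.534, 0.463, 0.534, -0.464]
wrist_force: [-0.5, -0.4, -2.5]
width: 25.7
```

Call:
{"fn": "jog_arm", "kwargs": {
  "rows": [
    [[-1,0.2,0,0,0,0,0],[-1,0.4,0,0,0,0,0]]
  ]
}}

```text
time: 16.08
eef_pos: [525.4, 21.2, 95.5]
tool_rot: [0.534, 0.464, 0.533, -0.463]
wrist_force: [-6.4, 0.4, 34.4]
width: 25.9
```

Call:
{"fn": "jog_arm", "kwargs": {
  "rows": [
    [[-1,0.1,0,0,0,0,0]]
  ]
}}

```text
time: 16.17
eef_pos: [525.3, 21.2, 95.7]
tool_rot: [0.534, 0.464, 0.533, -0.464]
wrist_force: [-5.5, -0.2, 5.6]
width: 26.5
```

Call:
{"fn": "jog_arm", "kwargs": {
  "rows": [
    [[-1,-0.05,0,0,0,0,0],[0.2,-0.05,0,0,0,0,0],[0.2,-0.05,0,0,0,0,0],[0.2,-0.05,0,0,0,0,0],[0.2,-3,0,0,0,0,0],[0.2,-7,0,0,0,0,0],[0.2,-9.5,0,0,0,0,0],[0.2,-9.5,0,0,0,0,0]]
  ]
}}

```text
time: 16.83
eef_pos: [529.0, 21.9, 196.1]
tool_rot: [0.537, 0.466, 0.531, -0.461]
wrist_force: [0.3, 0.1, -0.1]
width: 51.3
```

Call:
{"fn": "jog_arm", "kwargs": {
  "rows": [
    [[0.2,0,-0.6,-3.6,-7,0,0],[0.2,0,-1.2,-7.2,-14,0,0],[0.2,0,-1.8,-11,-21,0,0],[0.2,0,-2.4,-14.5,-28,0,0],[0.2,0,-3,-18,-35,0,0],[0.2,0,-3.9,-23,-42,0,0],[0.2,0,-3.9,-23,-49,0,0],[0.2,0,-3.9,-23,-56,0,0]]
  ]
}}

```text
time: 17.5
eef_pos: [456.2, 248.9, 195.5]
tool_rot: [0.694, 0.156, 0.687, -0.153]
wrist_force: [-0.5, 0.5, -0.3]
width: 51.2
```

Call:
{"fn": "jog_arm", "kwargs": {
  "rows": [
    [[0.2,0,0,0,-7,0,0],[0.2,0,0,0,-14,0,0],[0.2,0,0,0,-21,0,0],[0.2,0,0,0,-28,0,0],[0.2,0,0,0,-28,0,0],[0.2,0,0,0,-28,0,0]]
  ]
}}

```text
time: 18.0
eef_pos: [456.3, 248.8, 195.2]
tool_rot: [0.711, -0.015, 0.703, 0.017]
wrist_force: [1.1, 0.7, -0.4]
width: 51.5
```

Run:
```python
from h import *
im,K,p,T=snap('w9.png');print(p,r.state()['width'],r.state()['wrist_force'])
for n,g in dict(C=(462.4,294.3),D=(454.3,243.9)).items():print(n,*[fit_disc(im,K,proj(K,(*g,z)),z) for z in(117,131)])
x,f=fit_disc(im,K,proj(K,(454.3,244,131)),131);go(*x,98,2.2)
cv2.imwrite('pics/w9c.png',im[:,:,::-1])
```

```text
[456.25879022 248.81832749 195.23298222] 51.12838752525833 [-0.15030998  0.03361486 -0.99465651]
C (array([462.52461192, 292.75956211]), np.float64(-109.67754364013672)) (array([461.72552166, 295.41959306]), np.float64(-109.35440063476562))
D (array([458.66144941, 228.78180123]), np.float64(-75.74602508544922)) (array([457.91512328, 236.2973424 ]), np.float64(-70.4863510131836))
TCP [456.3 248.8 195.3] shift cm [ 9.73 -1.28  0.  ] cur yaw 2.56 turn [ 0.4  0.6 -0.1]
```

View pics/w9c.png

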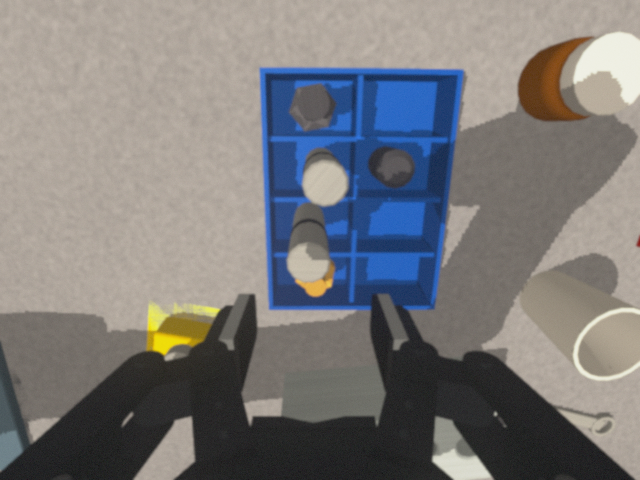

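Run:
```python
from h import *
K=r.get_calibration('wrist');print([np.round(at_z(K,(309,260),z),1) for z in(117,131)],[np.round(at_z(K,(325,183),z),1) for z in(117,131)])
im=cv2.imread('pics/w9.png')[:,:,::-1]
for z in (117,131):
  b=min(((cv2.norm(np.array([0])),)) ) if 0 else None
  # bright-blob centroid of disc
m=(im[:,:,0]>125)&(im[:,:,2]>105);m=m.astype(np.uint8)
n,l,s,c=cv2.connectedComponentsWithStats(m)
for i in range(1,n):
    if 300<s[i,4]<4000 and 250<c[i,0]<360 and c[i,1]<300:print(s[i],c[i],at_z(K,c[i],131))
go(454.4,244,98,2.2)
```

```text
[array([454.7, 240.7, 117. ]), array([454.5, 246.2, 131. ])] [array([462.7, 293. , 117. ]), array([462. , 295.2, 131. ])]
[ 302  160   46   46 1674] [324.50955795 182.47610514] [461.64809795 295.49294641 131.        ]
[ 287  242   43   42 1316] [307.09726444 263.00911854] [453.33774125 244.14612974 131.        ]
TCP [456.3 248.8 195.3] shift cm [ 9.73 -0.5  -0.31] cur yaw 2.56 turn [ 0.4  0.6 -0.1]
```

Call:
{"fn": "jog_arm", "kwargs": {
  "rows": [
    [[0.2,4,-0.43,-0.25,0.4,0.6,0],[0.2,8,-0.43,-0.25,0.4,0.6,0],[0.2,11.1,-0.43,-0.25,0.4,0.6,0],[0.2,11.1,-0.43,-0.25,0.4,0.6,0],[0.2,11.1,-0.43,-0.25,0.4,0.6,0],[-1,11.1,-0.43,-0.25,0.4,0.6,0],[-1,11.1,-0.43,-0.25,0.4,0.6,0],[-1,11.1,-0.43,-0.25,0.4,0.6,0]]
  ]
}}

```text
time: 18.72
eef_pos: [455.8, 245.9, 86.6]
tool_rot: [0.708, -0.012, 0.706, 0.014]
wrist_force: [-2.3, -0.1, 5.4]
width: 26.7
```

Call:
{"fn": "jog_arm", "kwargs": {
  "rows": [
    [[-1,0,0,0,0,0,0],[-1,0,0,0,0,0,0],[-1,0,0,0,0,0,0],[-1,0,0,0,0,0,0]]
  ]
}}

```text
time: 19.05
eef_pos: [456.0, 245.7, 86.9]
tool_rot: [0.708, -0.012, 0.706, 0.014]
wrist_force: [-0.6, -0.0, -3.2]
width: 26.3
```

Call:
{"fn": "jog_arm", "kwargs": {
  "rows": [
    [[-1,-4,0,0,0,0,0],[-1,-8,0,0,0,0,0],[-1,-10,-3,1.5,7,0,0],[-1,-11.5,-7,3.5,14,0,0],[-1,-11.5,-10.6,5.4,21,0,0],[-1,-11.5,-14.2,7.3,28,0,0],[-1,-11.5,-17.8,9.2,35,0,0],[-1,-11.5,-21,11.2,42,0,0]]
  ]
}}

```text
time: 19.72
eef_pos: [575.6, 36.6, 201.6]
tool_rot: [0.664, 0.245, 0.663, -0.242]
wrist_force: [0.8, 0.4, -3.2]
width: 26.3
```

Call:
{"fn": "jog_arm", "kwargs": {
  "rows": [
    [[-1,0,0,0,7,0,0],[-1,0,0,0,14,0,0],[-1,0,0,0,21,0,0],[-1,0,0,0,28,0,0],[-1,0,0,0,35,0,0],[-1,0,0,0,41,0,0],[-1,0,0,0,41,0,0],[-1,0,0,0,41,0,0]]
  ]
}}

```text
time: 20.38
eef_pos: [575.4, 36.7, 201.5]
tool_rot: [0.537, 0.461, 0.537, -0.459]
wrist_force: [-0.1, 0.1, -3.5]
width: 26.5
```

Run:
```python
from h import *
im,K,p,T=snap('w10.png');print(p,r.state()['width'],r.state()['wrist_force'])
go(575,28.2,None,-81.9)
m=((im[:,:,0]>95)&(np.abs(im[:,:,0].astype(int)-im[:,:,2])<30)).astype(np.uint8)
print('expected top px (127)',proj(K,p+[0,0,131-86.9]),'(113)',proj(K,p+[0,0,117-86.9]))
cv2.imwrite('pics/w10c.png',cv2.resize(im[180:420,200:440,::-1],None,fx=2,fy=2))
```

```text
[575.35126812  36.6622218  201.46389581] 26.109219061586007 [ 1.36322304 -0.82532775 -3.54364686]
TCP [575.4  36.6 201.5] shift cm [-0.   -0.17  0.82] cur yaw -81.09 turn [ 0.8 -0.1 -0.1]
expected top px (127) [311.09912858 373.88967606] (113) [311.32460144 348.78031279]
```

View pics/w10c.png

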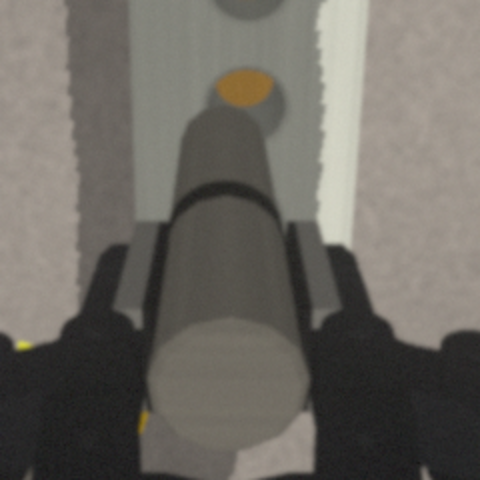

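Call:
{"fn": "jog_arm", "kwargs": {
  "rows": [
    [[-1,0,-0.2,0.82,0.8,0,0],[-1,0,-0.2,0.82,0.8,0,0],[-1,1.5,-0.2,0.82,0.8,0,0],[-1,3.2,-0.2,0.82,0.8,0,0],[-1,3.8,-0.2,0.82,0.8,0,0],[-1,4.4,-0.2,0.82,0.8,0,0],[-1,5,-0.2,0.82,0.8,0,0],[-1,5,-0.2,0.82,0.8,0,0]]
  ]
}}

```text
time: 21.1
eef_pos: [574.4, 28.2, 150.7]
tool_rot: [0.534, 0.464, 0.534, -0.462]
wrist_force: [-0.7, 0.6, -1.8]
width: 26.6
```

Call:
{"fn": "jog_arm", "kwargs": {
  "rows": [
    [[-1,1.5,0,0,0,0,0],[-1,3,0,0,0,0,0],[-1,3.6,0,0,0,0,0],[-1,4.2,0,0,0,0,0],[-1,4.8,0,0,0,0,0],[-1,5.2,0,0,0,0,0],[-1,5.2,0,0,0,0,0]]
  ]
}}

```text
time: 21.68
eef_pos: [574.6, 28.3, 99.4]
tool_rot: [0.534, 0.464, 0.534, -0.463]
wrist_force: [-0.3, -0.8, -2.0]
width: 26.6
```

Call:
{"fn": "jog_arm", "kwargs": {
  "rows": [
    [[-1,0.2,0,0,0,0,0],[-1,0.35,0,0,0,0,0]]
  ]
}}

```text
time: 21.85
eef_pos: [575.2, 28.3, 97.4]
tool_rot: [0.534, 0.464, 0.534, -0.462]
wrist_force: [-4.5, -0.1, 22.8]
width: 26.4
```

Call:
{"fn": "jog_arm", "kwargs": {
  "rows": [
    [[-1,0.1,0,0,0,0,0]]
  ]
}}

```text
time: 21.93
eef_pos: [575.6, 28.4, 97.7]
tool_rot: [0.534, 0.464, 0.534, -0.462]
wrist_force: [-2.4, -0.7, 1.4]
width: 26.4
```

Call:
{"fn": "jog_arm", "kwargs": {
  "rows": [
    [[-1,-0.05,0,0,0,0,0],[0.2,-0.05,0,0,0,0,0],[0.2,-0.05,0,0,0,0,0],[0.2,-0.05,0,0,0,0,0],[0.2,-3,0,0,0,0,0],[0.2,-7,0,0,0,0,0],[0.2,-9.5,0,0,0,0,0],[0.2,-9.5,0,0,0,0,0]]
  ]
}}

```text
time: 22.6
eef_pos: [579.2, 29.0, 198.5]
tool_rot: [0.537, 0.467, 0.531, -0.46]
wrist_force: [0.9, 0.5, -0.7]
width: 51.0
```

Call:
{"fn": "jog_arm", "kwargs": {
  "rows": [
    [[0.2,0,-1,-3.8,-7,0,0],[0.2,0,-2,-7.6,-14,0,0],[0.2,0,-3,-11.4,-21,0,0],[0.2,0,-4,-15.2,-28,0,0],[0.2,0,-5,-19,-35,0,0],[0.2,0,-6,-22.8,-42,0,0],[0.2,0,-7,-26.5,-49,0,0],[0.2,0,-7.5,-27.5,-56,0,0]]
  ]
}}

```text
time: 23.27
eef_pos: [462.6, 297.6, 198.3]
tool_rot: [0.694, 0.157, 0.687, -0.15]
wrist_force: [-0.1, -0.0, -0.0]
width: 50.9
```

Call:
{"fn": "jog_arm", "kwargs": {
  "rows": [
    [[0.2,0,0,0,-7,0,0],[0.2,0,0,0,-14,0,0],[0.2,0,0,0,-21,0,0],[0.2,0,0,0,-28,0,0],[0.2,0,0,0,-28,0,0],[0.2,0,0,0,-28,0,0]]
  ]
}}

```text
time: 23.77
eef_pos: [462.7, 297.5, 197.9]
tool_rot: [0.711, -0.014, 0.703, 0.019]
wrist_force: [-0.4, 0.4, 1.2]
width: 51.4
```

Run:
```python
from h import *
im,K,p,T=snap('w11.png');print(p,r.state()['width'],r.state()['wrist_force'])
m=((im[:,:,0]>125)&(im[:,:,2]>105)).astype(np.uint8)
n,l,s,c=cv2.connectedComponentsWithStats(m);q=proj(K,(461.9,295.4,131));print(q)
for i in range(1,n):
    if 300<s[i,4]<4000 and np.hypot(*(c[i]-q))<40:print(s[i],c[i],at_z(K,c[i],131),at_z(K,c[i],117))
print(fit_disc(im,K,q,131))
go(461.9,295.4,84,2.2)
```

```text
[462.67470874 297.5213056  197.93149558] 51.395689769637684 [ 0.31016694  0.85347668 -0.04038707]
[310.49591036 258.36843277]
[ 289  238   42   40 1099] [307.87170155 259.41947225] [460.25688707 294.61577766 131.        ] [460.47133699 289.17302395 117.        ]
(array([461.79742726, 295.77747231]), np.float64(-92.6116943359375))
TCP [462.7 297.5 198. ] shift cm [11.4  -0.29 -0.23] cur yaw 2.66 turn [ 0.5  0.7 -0.4]
```

Call:
{"fn": "jog_arm", "kwargs": {
  "rows": [
    [[0.2,4,-0.32,-0.2,0.5,0.7,0],[0.2,8,-0.32,-0.2,0.5,0.7,0],[0.2,11.3,-0.32,-0.2,0.5,0.7,0],[0.2,11.3,-0.32,-0.2,0.5,0.7,0],[0.2,11.3,-0.32,-0.2,0.5,0.7,0],[-1,11.3,-0.32,-0.2,0.5,0.7,0],[-1,11.3,-0.32,-0.2,0.5,0.7,0],[-1,11.3,-0.32,-0.2,0.5,0.7,0]]
  ]
}}

```text
time: 24.48
eef_pos: [463.1, 296.5, 87.6]
tool_rot: [0.708, -0.01, 0.706, 0.016]
wrist_force: [-1.6, -0.4, 5.2]
width: 27.0
```

Call:
{"fn": "jog_arm", "kwargs": {
  "rows": [
    [[-1,0,0,0,0,0,0],[-1,0,0,0,0,0,0],[-1,0,0,0,0,0,0],[-1,0,0,0,0,0,0]]
  ]
}}

```text
time: 24.82
eef_pos: [463.3, 296.3, 87.8]
tool_rot: [0.708, -0.01, 0.706, 0.016]
wrist_force: [0.4, -1.1, -3.6]
width: 26.0
```

Call:
{"fn": "jog_arm", "kwargs": {
  "rows": [
    [[-1,-4,0,0,0,0,0],[-1,-8,0,0,0,0,0],[-1,-11,-2,1.2,7,0,0],[-1,-11.5,-5.4,3.1,14,0,0],[-1,-11.5,-8.8,5.1,21,0,0],[-1,-11.5,-12.2,7.1,28,0,0],[-1,-11.5,-15.6,9,35,0,0],[-1,-11.5,-19,11,42,0,0]]
  ]
}}

```text
time: 25.48
eef_pos: [580.2, 107.3, 201.5]
tool_rot: [0.664, 0.246, 0.664, -0.24]
wrist_force: [0.9, 1.5, -3.3]
width: 26.6
```

Call:
{"fn": "jog_arm", "kwargs": {
  "rows": [
    [[-1,0,0,0,7,0,0],[-1,0,0,0,14,0,0],[-1,0,0,0,21,0,0],[-1,0,0,0,28,0,0],[-1,0,0,0,35,0,0],[-1,0,0,0,41.5,0,0],[-1,0,0,0,41.5,0,0],[-1,0,0,0,41.5,0,0]]
  ]
}}

```text
time: 26.15
eef_pos: [579.9, 107.4, 201.3]
tool_rot: [0.534, 0.464, 0.537, -0.459]
wrist_force: [-0.1, 0.9, -4.1]
width: 26.3
```

Run:
```python
from h import *
go(624.2,35.2,None,-81.9);print(r.state()['width'],r.state()['wrist_force'])
```

```text
TCP [579.9 107.4 201.3] shift cm [-0.05  3.32  7.79] cur yaw -81.52 turn [ 0.4 -0.5 -0.2]
26.28280659686433 [-0.13392217  0.87348791 -4.13447014]
```

Call:
{"fn": "jog_arm", "kwargs": {
  "rows": [
    [[-1,0,1.6,3.8,0.4,-0.5,0],[-1,0,3.3,7.6,0.4,-0.5,0],[-1,0,3.3,7.8,0.4,-0.5,0],[-1,0,3.3,7.8,0.4,-0.5,0],[-1,0,3.3,7.8,0.4,-0.5,0]]
  ]
}}

```text
time: 26.57
eef_pos: [623.8, 34.9, 200.3]
tool_rot: [0.535, 0.464, 0.534, -0.462]
wrist_force: [-0.4, 0.1, -4.1]
width: 26.5
```

Run:
```python
from h import *
im,K,p,T=snap('w12.png')
go(624.2,35.2,None,-81.9);print('expected top px',proj(K,p+[0,0,131-87.8]))
m=(cv2.GaussianBlur(im[:,:,0],(5,5),0)>85).astype(np.uint8)[330:420,270:360]
n,l,s,c=cv2.connectedComponentsWithStats(m)
for i in range(1,n):
    if s[i,4]>1000:print(s[i],c[i]+[270,330])
```

```text
TCP [623.5  36.1 200.5] shift cm [0.   0.06 0.1 ] cur yaw -81.78 turn [ 0.1 -0.  -0.2]
expected top px [311.44995744 372.08326231]
[   0    0   89   90 5803] [314.33224194 374.52007582]
```

Call:
{"fn": "jog_arm", "kwargs": {
  "rows": [
    [[-1,0,0.03,0.08,0,0,0],[-1,1.5,0.03,0.08,0,0,0],[-1,3,0.03,0.08,0,0,0],[-1,3.6,0.03,0.08,0,0,0],[-1,4.2,0.03,0.08,0,0,0],[-1,4.8,0.03,0.08,0,0,0],[-1,4.8,0.03,0.08,0,0,0]]
  ]
}}

```text
time: 27.2
eef_pos: [623.5, 35.7, 151.7]
tool_rot: [0.535, 0.463, 0.535, -0.462]
wrist_force: [-0.3, -0.7, -3.0]
width: 26.7
```

Call:
{"fn": "jog_arm", "kwargs": {
  "rows": [
    [[-1,1.5,0,0,0,0,0],[-1,3,0,0,0,0,0],[-1,3.6,0,0,0,0,0],[-1,4.2,0,0,0,0,0],[-1,4.8,0,0,0,0,0],[-1,5.2,0,0,0,0,0],[-1,5.2,0,0,0,0,0]]
  ]
}}

```text
time: 27.78
eef_pos: [623.8, 35.9, 100.6]
tool_rot: [0.535, 0.463, 0.535, -0.462]
wrist_force: [-1.3, 0.2, -0.4]
width: 26.4
```

Call:
{"fn": "jog_arm", "kwargs": {
  "rows": [
    [[-1,0.2,0,0,0,0,0],[-1,0.35,0,0,0,0,0]]
  ]
}}

```text
time: 27.95
eef_pos: [624.3, 36.0, 98.7]
tool_rot: [0.535, 0.463, 0.534, -0.462]
wrist_force: [-4.5, -0.9, 6.4]
width: 26.5
```

Call:
{"fn": "jog_arm", "kwargs": {
  "rows": [
    [[-1,0.1,0,0,0,0,0]]
  ]
}}

```text
time: 28.03
eef_pos: [624.4, 36.1, 98.7]
tool_rot: [0.535, 0.463, 0.534, -0.462]
wrist_force: [-0.7, 0.4, -2.7]
width: 26.2
```

Not clearly hard yet; push a bit further.

Call:
{"fn": "jog_arm", "kwargs": {
  "rows": [
    [[-1,0.25,0,0,0,0,0],[-1,0.3,0,0,0,0,0]]
  ]
}}

```text
time: 28.2
eef_pos: [625.7, 36.3, 98.5]
tool_rot: [0.536, 0.464, 0.533, -0.461]
wrist_force: [-6.1, -0.7, 20.4]
width: 26.4
```

Call:
{"fn": "jog_arm", "kwargs": {
  "rows": [
    [[-1,-0.05,0,0,0,0,0],[0.2,-0.05,0,0,0,0,0],[0.2,-0.05,0,0,0,0,0],[0.2,-0.05,0,0,0,0,0],[0.2,-3,0,0,0,0,0],[0.2,-7,0,0,0,0,0],[0.2,-10.5,0,0,0,0,0],[0.2,-10.5,0,0,0,0,0]]
  ]
}}

```text
time: 28.87
eef_pos: [629.8, 37.2, 211.1]
tool_rot: [0.539, 0.467, 0.53, -0.458]
wrist_force: [1.9, 0.2, 1.5]
width: 50.9
```

Call:
{"fn": "jog_arm", "kwargs": {
  "rows": [
    [[0.2,-2,-4,0,0,0,0],[0.2,-4,-8,0,0,0,0],[0.2,-4,-12,0,0,0,0],[0.2,-4,-15.5,0,0,0,0],[0.2,-4,-15.5,0,0,0,0],[0.2,-4,-15.5,0,0,0,0],[0.2,-4,-15.5,0,0,0,0]]
  ]
}}

```text
time: 29.45
eef_pos: [476.8, 14.9, 248.8]
tool_rot: [0.539, 0.468, 0.53, -0.458]
wrist_force: [-0.0, 0.0, 0.2]
width: 51.3
```

Run:
```python
from h import *
im,K,p,T=snap('w13.png');print(p);s=r.read_camera('side');save(s,'side1.png')
t=r.read_camera('top');save(t,'top1.png')
q=proj('side',(549,24,100)).astype(int);print(q)
a=cv2.resize(im[0:330,200:440],None,fx=1.67,fy=1.67);b=cv2.resize(s[q[1]-60:q[1]+60,q[0]-85:q[0]+75],None,fx=2.5,fy=2.5,interpolation=cv2.INTER_CUBIC)
c=np.zeros((551,801,3),np.uint8);c[:a.shape[0],:a.shape[1]]=a[:551];c[:b.shape[0],401:401+b.shape[1]]=b[:,:400]
tt=t[200:320,440:560];c[301:541,401:641]=cv2.resize(tt,None,fx=2,fy=2);save(c[:, :800],'c13.png')
```

```text
[476.77143817  14.91353704 248.75792259]
[322 226]
```

View pics/c13.png

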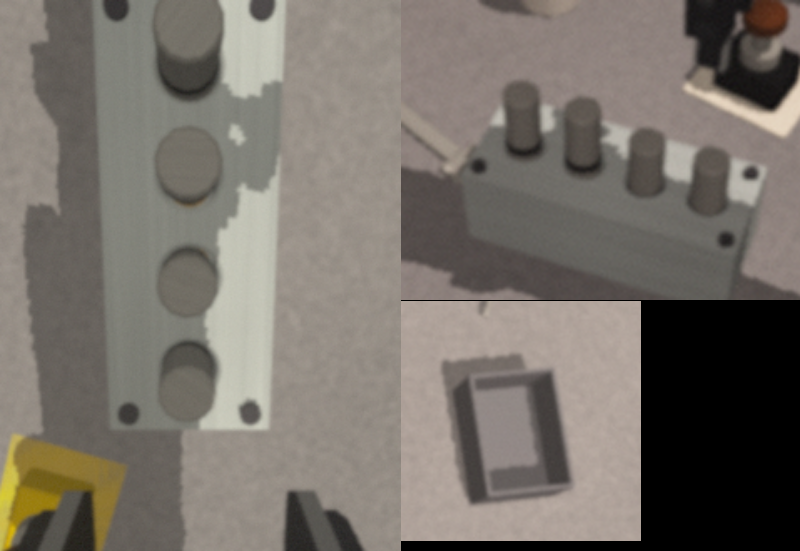

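Side view: the two rods at the far end (W3, W4) show the dark band above the face. The two at the near end (W1, W2) show no band, so they are rejects. Next I'll locate the box.

Run:
```python
from h import *
c=[at_z('top',q,70) for q in((474.5,237),(516,234.5),(525.5,293),(483.5,299))];print(np.round(c,1),np.mean(c,0))
e=c[0]-c[3];f=c[1]-c[2];print(np.degrees(np.arctan2(e[1],e[0])),np.degrees(np.arctan2(f[1],f[0])))
for d in r.tip_of('top','reject_box')[:2]:print(d,at_z('top',d['centre'],0))
for d in r.tip_of('side','reject_box')[:2]:print(d,at_z('side',d['centre'],0))
go(475.5,14.0,96,-81.9)
```

```text
[[ 556.1 -308.6   70. ]
 [ 559.7 -395.4   70. ]
 [ 439.8 -403.6   70. ]
 [ 430.2 -316.9   70. ]] [ 496.4433331  -356.15211142   70.        ]
3.7688043945858745 3.8905581896372894
{'centre': [487.3, 270.4], 'p': 0.63} [ 499.33624561 -350.69222488    0.        ]
{'centre': [410.3, 160.1], 'p': 0.83} [ 497.78151579 -345.39503062    0.        ]
{'centre': [240.8, 217.5], 'p': 0.34} [757.5391575   12.82503787   0.        ]
TCP [476.7  15.2 248.2] shift cm [15.22 -0.41  0.1 ] cur yaw -81.72 turn [ 0.2  0.  -1. ]
```

Call:
{"fn": "jog_arm", "kwargs": {
  "rows": [
    [[0.2,4,-0.4,0.1,0,0,-1],[0.2,8,-0.4,0.1,0,0,-1],[0.2,12,-0.4,0.1,0,0,-1],[0.2,15.2,-0.4,0.1,0,0,-1],[0.2,15.2,-0.4,0.1,0,0,-1],[0.2,15.2,-0.4,0.1,0,0,-1],[-1,15.2,-0.4,0.1,0,0,-1],[-1,15.2,-0.4,0.1,0,0,-1]]
  ]
}}

```text
time: 30.37
eef_pos: [477.6, 14.3, 98.3]
tool_rot: [0.536, 0.464, 0.534, -0.462]
wrist_force: [0.3, -3.7, 2.7]
width: 27.9
```

Call:
{"fn": "jog_arm", "kwargs": {
  "rows": [
    [[-1,0,0,0,0,0,0],[-1,0,0,0,0,0,0],[-1,0,0,0,0,0,0],[-1,0,0,0,0,0,0]]
  ]
}}

```text
time: 30.7
eef_pos: [477.6, 14.1, 98.7]
tool_rot: [0.536, 0.464, 0.533, -0.462]
wrist_force: [0.0, -0.3, -3.5]
width: 26.1
```

Call:
{"fn": "jog_arm", "kwargs": {
  "rows": [
    [[-1,-1.5,0,0,0,0,0],[-1,-3,0,0,0,0,0],[-1,-5,0,0,0,0,0],[-1,-8,0,0,0,0,0],[-1,-11,0,0,0,0,0],[-1,-12,0,0,0,0,0]]
  ]
}}

```text
time: 31.2
eef_pos: [478.8, 14.4, 222.4]
tool_rot: [0.538, 0.465, 0.532, -0.46]
wrist_force: [1.2, -0.6, -2.9]
width: 26.3
```

Run:
```python
from h import *
print(r.state()['width'],r.state()['wrist_force']);go(469,-357,None,-86)
```

```text
26.283355106063404 [ 1.20857591 -0.59318984 -2.93316264]
TCP [478.8  14.4 222.4] shift cm [-1.000e-02 -6.310e+00  3.661e+01] cur yaw -81.74 turn [ 4.3  0.1 -0.6]
```

Call:
{"fn": "jog_arm", "kwargs": {
  "rows": [
    [[-1,0,-0.7,4,0.5,0,0],[-1,0,-1.4,8,1,0,0],[-1,0,-2,12,1.5,0,0],[-1,0,-2.7,16,2,0,0],[-1,0,-3.4,20,2.5,0,0],[-1,0,-4.1,24,3,0,0],[-1,0,-4.8,28,3.5,0,0],[-1,0,-5.5,32,4,0,0]]
  ]
}}

```text
time: 31.87
eef_pos: [469.2, -312.0, 221.2]
tool_rot: [0.52, 0.484, 0.516, -0.479]
wrist_force: [1.0, -0.7, -4.3]
width: 25.9
```

Run:
```python
from h import *
im,K,p,T=snap('w14.png');print(r.state()['width'],r.state()['wrist_force']);go(469,-357,None,-86)
for d in r.tip_of('wrist','reject_box')[:2]:print(d,at_z(K,d['centre'],0))
c=cv2.resize(im,None,fx=.8,fy=.8)
save(c,'w14c.png')
```

```text
26.169440910871497 [ -0.4492083  -11.45864962  -2.65556889]
TCP [ 467.1 -322.9  221.4] shift cm [ 0.03 -0.03  3.42] cur yaw -86.37 turn [-0.4  0.4 -0.5]
{'centre': [359.8, 177.0], 'p': 0.7} [ 502.69952365 -358.87608741    0.        ]
```

View pics/w14c.png

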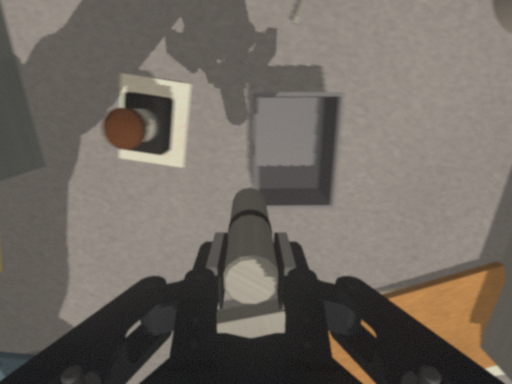

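Call:
{"fn": "jog_arm", "kwargs": {
  "rows": [
    [[-1,0,0.1,3.4,-0.4,0.4,-0.5],[-1,0,0.1,3.4,-0.4,0.4,-0.5],[-1,0,0.1,3.4,-0.4,0.4,-0.5],[-1,4,0.1,3.4,-0.4,0.4,-0.5],[-1,7,0.1,3.4,-0.4,0.4,-0.5],[-1,10,0.1,3.4,-0.4,0.4,-0.5],[-1,11,0.1,3.4,-0.4,0.4,-0.5],[-1,11,0.1,3.4,-0.4,0.4,-0.5]]
  ]
}}

```text
time: 32.63
eef_pos: [469.4, -350.9, 108.2]
tool_rot: [0.515, 0.482, 0.52, -0.482]
wrist_force: [-0.1, 0.2, -2.7]
width: 26.2
```

Call:
{"fn": "jog_arm", "kwargs": {
  "rows": [
    [[-1,0.5,0,0,0,0,0],[-1,1,0,0,0,0,0],[-1,1.5,0,0,0,0,0],[-1,1.9,0,0,0,0,0],[-1,1.9,0,0,0,0,0]]
  ]
}}

```text
time: 33.05
eef_pos: [469.2, -350.7, 89.0]
tool_rot: [0.515, 0.482, 0.521, -0.482]
wrist_force: [-0.1, -0.1, -3.3]
width: 26.0
```

Call:
{"fn": "jog_arm", "kwargs": {
  "rows": [
    [[-1,0.1,0,0,0,0,0],[-1,0.1,0,0,0,0,0],[0.2,0.1,0,0,0,0,0],[0.2,0.1,0,0,0,0,0],[0.2,0.1,0,0,0,0,0],[0.2,-3.5,0,0,0,0,0],[0.2,-7.5,0,0,0,0,0],[0.2,-11,0,0,0,0,0]]
  ]
}}

```text
time: 33.72
eef_pos: [470.0, -351.4, 201.1]
tool_rot: [0.515, 0.482, 0.52, -0.482]
wrist_force: [0.9, -1.5, 0.8]
width: 51.4
```

Run:
```python
from h import *
print(r.state()['width'],r.state()['wrist_force']);go(525,21.2,None,-81.9)
```

```text
51.425721955550785 [ 0.85520985 -1.45406891  0.79382781]
TCP [ 470.  -351.4  201.1] shift cm [  0.18   8.15 -36.77] cur yaw -85.9 turn [-4.  -0.4  0.3]
```

Call:
{"fn": "jog_arm", "kwargs": {
  "rows": [
    [[0.2,0,0.9,-4,-0.5,0,0],[0.2,0,1.8,-8,-1,0,0],[0.2,0,2.7,-12,-1.5,0,0],[0.2,0,3.6,-16,-2,0,0],[0.2,0,4.5,-20,-2.5,0,0],[0.2,0,5.4,-24,-3,0,0],[0.2,0,6.3,-28,-3.5,0,0],[0.2,0,7.2,-32,-4,0,0]]
  ]
}}

```text
time: 34.38
eef_pos: [519.3, -25.2, 203.3]
tool_rot: [0.532, 0.464, 0.536, -0.463]
wrist_force: [0.3, -0.1, 0.5]
width: 51.2
```

Call:
{"fn": "jog_arm", "kwargs": {
  "rows": [
    [[0.2,0,0.7,-3.6,0,0,0],[0.2,0,0.7,-3.6,0,0,0],[0.2,0,0.7,-3.6,0,0,0]]
  ]
}}

```text
time: 34.63
eef_pos: [521.5, 14.3, 204.1]
tool_rot: [0.533, 0.463, 0.538, -0.461]
wrist_force: [-1.1, -1.6, -0.5]
width: 51.5
```

Run:
```python
from h import *
im,K,p,T=snap('w15.png');x=fit_disc(im,K,proj(K,(524.5,21,128)),128);print(x);go(525,21.2,96,-81.9)
```

```text
(array([474.72400012,  22.53467847]), np.float64(-8.0843505859375))
TCP [521.3  11.8 203.9] shift cm [10.79  0.53 -0.82] cur yaw -81.79 turn [ 0.1 -0.3  0.2]
```

Call:
{"fn": "jog_arm", "kwargs": {
  "rows": [
    [[0.2,2,0.53,-0.8,0,0,0],[0.2,4,0.53,-0.8,0,0,0],[0.2,4.5,0.53,-0.8,0,0,0],[0.2,7.5,0.53,-0.8,0,0,0],[0.2,10.7,0.53,-0.8,0,0,0],[0.2,10.7,0.53,-0.8,0,0,0],[-1,10.7,0.53,-0.8,0,0,0],[-1,10.7,0.53,-0.8,0,0,0]]
  ]
}}

```text
time: 35.35
eef_pos: [526.0, 20.3, 98.5]
tool_rot: [0.533, 0.464, 0.536, -0.462]
wrist_force: [0.8, 1.5, 0.6]
width: 28.1
```

Call:
{"fn": "jog_arm", "kwargs": {
  "rows": [
    [[-1,0,0,0,0,0,0],[-1,0,0,0,0,0,0],[-1,0,0,0,0,0,0],[-1,0,0,0,0,0,0]]
  ]
}}

```text
time: 35.68
eef_pos: [526.3, 20.1, 99.1]
tool_rot: [0.533, 0.464, 0.536, -0.462]
wrist_force: [0.6, 0.6, -3.8]
width: 26.0
```

Call:
{"fn": "jog_arm", "kwargs": {
  "rows": [
    [[-1,-1.5,0,0,0,0,0],[-1,-3,0,0,0,0,0],[-1,-5,0,0,0,0,0],[-1,-8,0,0,0,0,0],[-1,-11,0,0,0,0,0],[-1,-12,0,0,0,0,0]]
  ]
}}

```text
time: 36.18
eef_pos: [528.8, 19.7, 223.3]
tool_rot: [0.534, 0.466, 0.534, -0.461]
wrist_force: [1.5, 0.2, -2.9]
width: 26.1
```

Run:
```python
from h import *
print(r.state()['width'],r.state()['wrist_force']);go(526,-352,None,-86)
```

```text
26.134602405275057 [ 1.54561017  0.24623607 -2.8980778 ]
TCP [528.8  19.7 223.3] shift cm [-0.18 -5.52 36.75] cur yaw -81.88 turn [ 4.1 -0.2 -0.3]
```

Call:
{"fn": "jog_arm", "kwargs": {
  "rows": [
    [[-1,0,-0.6,4,0.5,0,0],[-1,0,-1.2,8,1,0,0],[-1,0,-1.8,12,1.5,0,0],[-1,0,-2.4,16,2,0,0],[-1,0,-3,20,2.5,0,0],[-1,0,-3.6,24,3,0,0],[-1,0,-4.2,28,3.5,0,0],[-1,0,-4.8,32,4,0,0]]
  ]
}}

```text
time: 36.85
eef_pos: [525.5, -305.9, 220.8]
tool_rot: [0.517, 0.484, 0.518, -0.479]
wrist_force: [1.4, 0.3, -3.2]
width: 26.3
```

Call:
{"fn": "jog_arm", "kwargs": {
  "rows": [
    [[-1,0,-0.2,2.5,0,0,0],[-1,0,-0.2,2.5,0,0,0],[-1,0,-0.2,2.5,0,0,0],[-1,0,-0.2,2.5,0,0,0]]
  ]
}}

```text
time: 37.18
eef_pos: [525.1, -329.8, 219.7]
tool_rot: [0.517, 0.484, 0.518, -0.479]
wrist_force: [0.2, 0.2, -3.7]
width: 26.2
```

Run:
```python
from h import *
im,K,p,T=snap('w16.png');print(r.state()['width'],r.state()['wrist_force']);go(526,-352,None,-86)
t=r.read_camera('top');save(t,'top2.png');s=r.read_camera('side');save(s,'side2.png')
c=np.zeros((480,800,3),np.uint8);c[:360,:400]=im[120:480,120:520];c[:240,400:640]=cv2.resize(t[200:320,440:560],None,fx=2,fy=2);c[240:,400:640]=cv2.resize(s[100:220,350:470],None,fx=2,fy=2)
save(c,'c16.png')
```

```text
25.95148119810484 [ 0.00766721  0.69916396 -5.03430629]
TCP [ 525.5 -329.1  220. ] shift cm [-0.01 -0.12  2.29] cur yaw -85.8 turn [ 0.2 -0.4 -0.2]
```

View pics/c16.png

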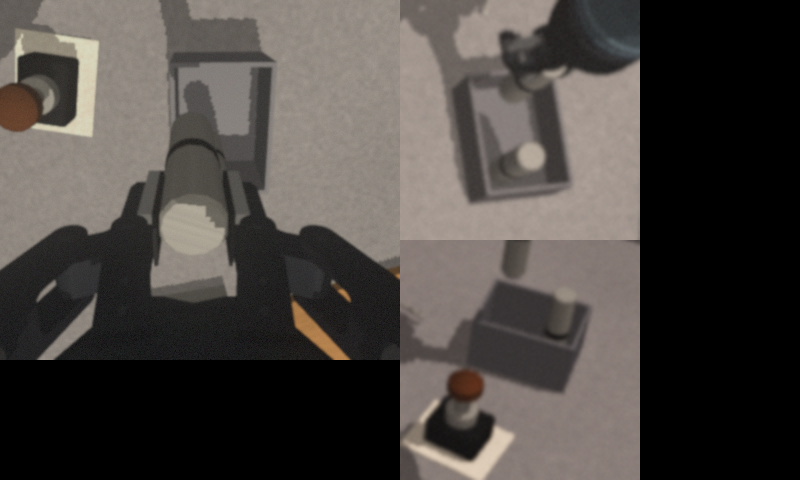

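Call:
{"fn": "jog_arm", "kwargs": {
  "rows": [
    [[-1,0,0,2.5,0,0,0],[-1,0,0,2.5,0,0,0],[-1,4,0,2.5,0,0,0],[-1,7,0,2.5,0,0,0],[-1,10,0,2.5,0,0,0],[-1,11.5,0,2.5,0,0,0],[-1,12.5,0,2.5,0,0,0],[-1,12.5,0,2.5,0,0,0]]
  ]
}}

```text
time: 38.0
eef_pos: [527.2, -351.9, 93.3]
tool_rot: [0.517, 0.483, 0.52, -0.479]
wrist_force: [-0.3, -0.3, -3.8]
width: 26.0
```

Call:
{"fn": "jog_arm", "kwargs": {
  "rows": [
    [[-1,0.3,0,0,0,0,0],[-1,0.5,0,0,0,0,0],[-1,0.5,0,0,0,0,0]]
  ]
}}

```text
time: 38.25
eef_pos: [527.8, -352.0, 89.1]
tool_rot: [0.517, 0.483, 0.52, -0.478]
wrist_force: [0.5, -0.1, -4.2]
width: 26.4
```

Release, rise, and locate the stamp.

Call:
{"fn": "jog_arm", "kwargs": {
  "rows": [
    [[-1,0.1,0,0,0,0,0],[0.2,0.1,0,0,0,0,0],[0.2,0.1,0,0,0,0,0],[0.2,0.1,0,0,0,0,0],[0.2,-3,0,0,0,0,0],[0.2,-7,0,0,0,0,0],[0.2,-11,0,0,0,0,0],[0.2,-13,0,0,0,0,0]]
  ]
}}

```text
time: 38.92
eef_pos: [529.7, -354.1, 224.9]
tool_rot: [0.52, 0.484, 0.517, -0.478]
wrist_force: [2.2, 0.1, 0.8]
width: 51.3
```

Call:
{"fn": "jog_arm", "kwargs": {
  "rows": [
    [[-1,0,-4,-2,0,0,0],[-1,0,-6,-6,0,0,0],[-1,0,-6,-10,0,0,0],[-1,0,-6,-12.5,0,0,0],[-1,0,-6,-12.5,0,0,0],[-1,0,-6,-12.5,0,0,0],[-1,0,-6,-12.5,0,0,0]]
  ]
}}

```text
time: 39.5
eef_pos: [460.8, -235.0, 225.3]
tool_rot: [0.52, 0.484, 0.516, -0.478]
wrist_force: [0.5, -0.8, -0.1]
width: -0.3
```

Run:
```python
from h import *
im,K,p,T=snap('w17.png');print(p)
t=r.read_camera('top');save(t,'top3.png');s=r.read_camera('side');save(s,'side3.png')
W=[d for d in r.tip_of('wrist','stamp_top')];S=[d for d in r.tip_of('side','stamp_top')]
Kt=r.get_calibration('top');T0=[418.1,256.3]
for d in W:
    print('wrist',np.round(d['centre'],1),round(d['p'],2),np.round(at_z(K,d['centre'],98),1))
for d in S:print('side',np.round(d['centre'],1),round(d['p'],2),np.round(at_z('side',d['centre'],98),1))
print('top',at_z(Kt,T0,98))
for d in W[:2]:
    for e in S[:2]:print(tri(px2ray(K,d['centre']),px2ray('side',e['centre'])))
c=np.zeros((480,800,3),np.uint8);c[:,:540]=im[:,50:590];c[:240,540:780]=cv2.resize(t[200:320,440:560],None,fx=2,fy=2);c[240:,540:780]=cv2.resize(s[100:220,350:470],None,fx=2,fy=2)
save(c,'c17.png')
```

```text
[ 460.83808645 -235.03868484  225.2631118 ]
wrist [249.9 157.7] 0.6 [ 514.5 -184.    98. ]
side [413.2 304.1] 0.77 [332.6  99.5  98. ]
side [386.7 168.3] 0.61 [ 505.8 -187.2   98. ]
side [424.5 162.3] 0.31 [ 441.1 -245.5   98. ]
top [ 513.08054512 -186.29384656   98.        ]
(array([ 420.86134574, -130.54325215, -286.16936952]), np.float64(118.88345739352641))
(array([ 510.14500425, -185.5258972 ,   98.03836871]), np.float64(9.234485821003773))
```

View pics/c17.png

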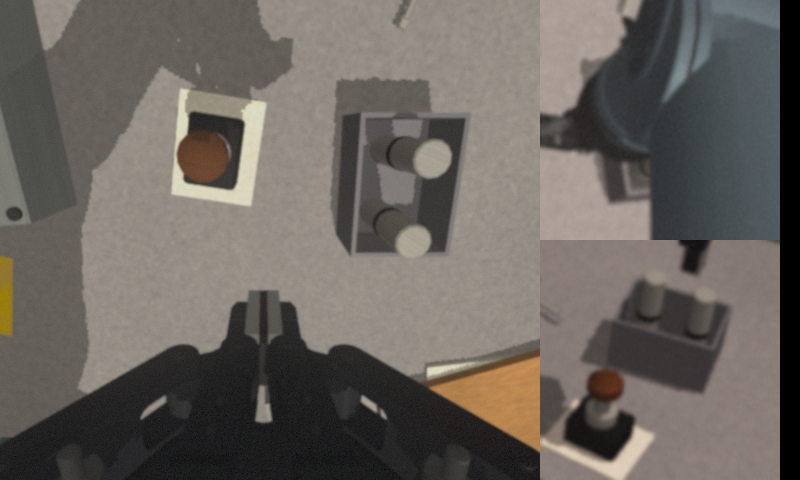

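Run:
```python
from h import *
K=r.get_calibration('wrist');im=cv2.imread('pics/w17.png')
h=cv2.cvtColor(im,cv2.COLOR_BGR2HSV);m=((h[:,:,1]>110)&((h[:,:,0]<13)|(h[:,:,0]>174))&(h[:,:,2]>50)).astype(np.uint8)
m[:, :215]=0;m[:,290:]=0;m[200:]=0
mm=cv2.moments(m,True);c=(mm['m10']/mm['m00'],mm['m01']/mm['m00']);print(c,mm['m00'],[np.round(at_z(K,c,z),1) for z in(88,98)])
s=cv2.imread('pics/side3.png');h=cv2.cvtColor(s,cv2.COLOR_BGR2HSV);m=((h[:,:,1]>110)&((h[:,:,0]<13)|(h[:,:,0]>174))&(h[:,:,2]>50)).astype(np.uint8);m[:150]=0;m[195:]=0;m[:,:365]=0;m[:,400:]=0
mm=cv2.moments(m,True);c=(mm['m10']/mm['m00'],mm['m01']/mm['m00']);print(c,mm['m00'],[np.round(at_z('side',c,z),1) for z in(88,98)])
go(512.5,-186,145,-81.9)
```

```text
(252.36006825938566, 157.320819112628) 1758.0 [array([ 513.6, -184.3,   88. ]), array([ 514.5, -185.9,   98. ])]
(382.8263157894737, 172.02105263157895) 190.0 [array([ 511.8, -182.8,   88. ]), array([ 508.5, -172.6,   98. ])]
TCP [ 460.5 -235.   224.5] shift cm [ 8.01  5.48 -4.48] cur yaw -85.78 turn [-3.9 -0.1 -0.5]
```

Call:
{"fn": "jog_arm", "kwargs": {
  "rows": [
    [[-1,0,3,-2.4,0,0,-0.5],[-1,2,5.5,-4.7,0,0,-0.5],[-1,6,5.5,-4.7,0,0,-0.5],[-1,8,5.5,-4.7,0,0,-0.5],[-1,8,5.5,-4.7,0,0,-0.5],[-1,8,5.5,-4.7,0,0,-0.5]]
  ]
}}

```text
time: 40.25
eef_pos: [511.9, -184.2, 144.5]
tool_rot: [0.517, 0.482, 0.519, -0.481]
wrist_force: [0.8, 0.3, 0.1]
width: 0.1
```

Run:
```python
from h import *
im,K,p,T=snap('w18.png')
h=cv2.cvtColor(im[:,:,::-1],cv2.COLOR_BGR2HSV);m=((h[:,:,1]>110)&((h[:,:,0]<13)|(h[:,:,0]>174))&(h[:,:,2]>50)).astype(np.uint8)
n,l,s,c=cv2.connectedComponentsWithStats(m)
for i in range(1,n):
    if s[i,4]>600:print(s[i],c[i],[np.round(at_z(K,c[i],z),1) for z in(88,98)])
print(proj(K,(513,-184,90)));go(513,-184,103)
```

```text
[ 280  230   64   60 2602] [313.18139892 260.98654881] [array([ 512.7, -184.7,   88. ]), array([ 516.7, -184.4,   98. ])]
[312.09039507 261.70108043]
TCP [ 512.9 -184.6  145.9] shift cm [ 4.29  0.01 -0.05] cur yaw -85.85
```

Call:
{"fn": "jog_arm", "kwargs": {
  "rows": [
    [[-1,3,0,0,0,0,0],[-1,4.5,0,0,0,0,0],[-1,5,0,0,0,0,0],[-1,5.5,0,0,0,0,0],[-1,6,0,0,0,0,0],[-1,6.3,0,0,0,0,0],[-1,6.5,0,0,0,0,0],[-1,6.5,0,0,0,0,0]]
  ]
}}

```text
time: 40.97
eef_pos: [513.2, -185.4, 82.8]
tool_rot: [0.518, 0.482, 0.517, -0.481]
wrist_force: [-5.5, 1.0, 10.8]
width: -0.0
```

Call:
{"fn": "jog_arm", "kwargs": {
  "rows": [
    [[-1,0.2,0,0,0,0,0],[-1,0.3,0,0,0,0,0]]
  ]
}}

```text
time: 41.13
eef_pos: [513.2, -185.5, 82.1]
tool_rot: [0.518, 0.482, 0.517, -0.481]
wrist_force: [-5.4, 2.7, 11.1]
width: 0.0
```

Press a little more to be certain of the stop.

Call:
{"fn": "jog_arm", "kwargs": {
  "rows": [
    [[-1,0.2,0,0,0,0,0],[-1,0.4,0,0,0,0,0],[-1,0.4,0,0,0,0,0]]
  ]
}}

```text
time: 41.38
eef_pos: [513.3, -185.6, 81.9]
tool_rot: [0.518, 0.482, 0.517, -0.482]
wrist_force: [-11.5, 3.8, 27.8]
width: -0.1
```

Call:
{"fn": "jog_arm", "kwargs": {
  "rows": [
    [[-1,-1,0,0,0,0,0],[-1,-3,0,0,0,0,0],[-1,-7,0,0,0,0,0],[-1,-11,0,0,0,0,0],[-1,-15,0,0,0,0,0],[-1,-15,-4,0,0,0,0],[-1,-15,-6,0,0,0,0],[-1,-15,-6,0,0,0,0]]
  ]
}}

```text
time: 42.05
eef_pos: [450.2, -191.3, 234.0]
tool_rot: [0.518, 0.483, 0.515, -0.483]
wrist_force: [-0.0, 0.0, -0.2]
width: 0.3
```

Run:
```python
from h import *
im,K,p,T=snap('w19.png');print(p)
t=r.read_camera('top');s=r.read_camera('side');save(s,'side4.png')
c=np.zeros((480,800,3),np.uint8);c[:,:480]=im[:,80:560];c[:240,480:]=cv2.resize(s[160:280,250:410],None,fx=2,fy=2);c[240:,480:]=cv2.resize(s[100:220,340:500],None,fx=2,fy=2)
save(c,'c19.png')
```

```text
[ 450.23990841 -191.28419299  234.03917911]
```

View pics/c19.png

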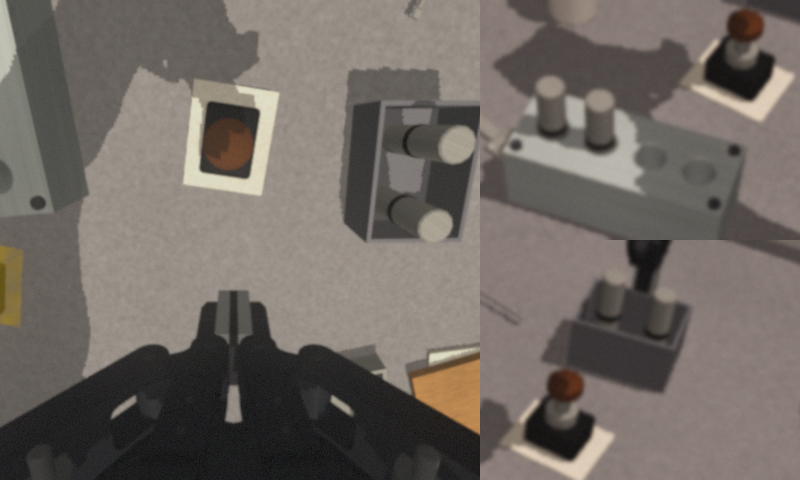

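```bash
python3 -c "
from plant import r
print(r.sign_off(), r.state()['time'])"
```

```text
the job is handed in; nothing more can be done
the job is handed in; nothing more can be done
```

The job is done and handed in at about 42 s on the robot's clock.

- **Gauging:** All four plungers were present, and each went into its own well. I pushed each down until the force rose sharply: 52, 34, 23 and 20 N for wells 1 to 4, at the foot height expected for a bottomed plunger.
- **Reading:** In wells 3 and 4 the band stood above the block's face, so those two stay in place, fully down. In wells 1 and 2 no band showed above the face, so both plungers went into the grey reject box.
- **Stamp:** I pressed the black stamp's head until it would go no further (28 N, with the fingertips 82 mm above the table), then let it go. The yellow look-alike was not touched.

The last pictures show the two good plungers in place with their bands above the face. Both rejects stand upright in the box, the stamp head is back up, and the gripper is clear of everything.

Two checks disagreed along the way:
- The first wrist-camera fix of the gauge block was about 7 mm off because the arm was still settling. I repeated it before using it.
- The height of one crate plunger could not be told from the crate pictures. I grasped it low enough for either length, and it proved full length.

Between setting down the two rejects I checked the box again: it had not noticeably moved.

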